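Fetch the black tin from behind the paint jars

TASK

The little black tin on the round board is hemmed in by three paint jars: first move each jar to the middle of the coaster of its own colour, and only when all three stand there, take the tin and set it in the middle of the white tile. Then put every jar back on the round board in the very spot where it stood at the start, leaving the tin on the tile. Keep the jars and the tin upright all the time.

Things in the scene. Friction and masses are not known exactly. Their poses are not given: they have to be found in the camera images.
- jar_green: Closed jar of green paint: loose upright cylinder, 56 mm across, 108 mm high, 0.2 to 0.4 kg, green with a pale label band; its black lid (the top 20 mm, same width) bears a green dot 44 mm across. Origin: centre of its underside, z up. Grip it from above, pads 75 to 100 mm above its underside: so the fingertips pass over the tin.
- jar_red: Closed jar of red paint: loose upright cylinder, 56 mm across, 108 mm high, 0.2 to 0.4 kg, red with a pale label band; its black lid (the top 20 mm, same width) bears a red dot 44 mm across. Origin: centre of its underside, z up. Grip it from above, pads 75 to 100 mm above its underside: so the fingertips pass over the tin.
- jar_yellow: Closed jar of yellow paint: loose upright cylinder, 56 mm across, 108 mm high, 0.2 to 0.4 kg, yellow with a pale label band; its black lid (the top 20 mm, same width) bears a yellow dot 44 mm across. Origin: centre of its underside, z up. Grip it from above, pads 75 to 100 mm above its underside: so the fingertips pass over the tin.
- tin: Small black tin with steel rims: loose upright cylinder 47 mm across, 40 mm high, 0.12 kg. The jars stand close on three sides of it, the side away from the robot mostly open, axes about 70 mm from its axis and 75 mm or more from one another, too tall for a gripper to come down between. Origin: centre of its underside, z up.
- coaster_green: Green coaster: fixed flat disc 84 mm across, 6 mm thick, green with a white ring, on the table left or right of the round board. Origin: centre of its underside, z up.
- coaster_red: Red coaster: fixed flat disc 84 mm across, 6 mm thick, red with a white ring, on the table left or right of the round board. Origin: centre of its underside, z up.
- coaster_yellow: Yellow coaster: fixed flat disc 84 mm across, 6 mm thick, yellow with a white ring, on the table left or right of the round board. Origin: centre of its underside, z up.
- tile: White square ceramic tile, fixed flat on the table left or right of the round board, 85 x 85 mm, 8 mm thick. Origin: centre of its underside, z up.
- board: Round wooden board, fixed on the table, 224 mm across, 10 mm thick; jars and tin stand on it at the start. Origin: centre of its underside, z up. The coasters and the tile lie beside it, two left and two right, 130 mm or more between centres; between each two lies a paint tube under 25 mm high. Other clutter is farther out.
There are look-alikes about, which are no part of the job. What is meant by the jar_green is not purple, and is the smaller of those in its own colour.

How it is judged:
On the way, in this order (a step that is already met when the one before it is completed fails the run):
1. all three jars stand upright and released on the coasters of their own colours, within 15 mm of the middle, the tin still in its place on the board (moved under 20 mm) (horizontal distance between jar_green and coaster_green below 0.015 m and z of jar_green in the frame of coaster_green between 0.003 and 0.009 m and angle between each of jar_green, jar_red, jar_yellow's own z axis and vertical below 0.1 rad and horizontal distance between jar_red and coaster_red below 0.015 m and z of jar_red in the frame of coaster_red between 0.003 and 0.009 m and horizontal distance between jar_yellow and coaster_yellow below 0.015 m and z of jar_yellow in the frame of coaster_yellow between 0.003 and 0.009 m and distance of tin from where it was at the start of the episode below 0.02 m and linear speed of each of tin, jar_green, jar_red, jar_yellow below 0.03 m/s and contact force between the fingers and tin below 0.3 N and contact force between the fingers and jar_green below 0.3 N and contact force between the fingers and jar_red below 0.3 N and contact force between the fingers and jar_yellow below 0.3 N), for 0.2 s.
2. the tin stands released on the white tile, within 15 mm of its middle, while all three jars still stand on their coasters (horizontal distance between tin and tile below 0.015 m and z of tin in the frame of tile between 0.005 and 0.011 m and angle between each of tin, jar_green, jar_red, jar_yellow's own z axis and vertical below 0.1 rad and horizontal distance between jar_green and coaster_green below 0.015 m and z of jar_green in the frame of coaster_green between 0.003 and 0.009 m and horizontal distance between jar_red and coaster_red below 0.015 m and z of jar_red in the frame of coaster_red between 0.003 and 0.009 m and horizontal distance between jar_yellow and coaster_yellow below 0.015 m and z of jar_yellow in the frame of coaster_yellow between 0.003 and 0.009 m and linear speed of each of tin, jar_green, jar_red, jar_yellow below 0.03 m/s and contact force between the fingers and tin below 0.3 N and contact force between the fingers and jar_green below 0.3 N and contact force between the fingers and jar_red below 0.3 N and contact force between the fingers and jar_yellow below 0.3 N), for 0.2 s.
3. all three jars are back where they stood, within 15 mm, and the tin stands on the tile (distance of each of jar_green, jar_red, jar_yellow from where it was at the start of the episode below 0.015 m and angle between each of jar_green, jar_red, jar_yellow, tin's own z axis and vertical below 0.1 rad and horizontal distance between tin and tile below 0.015 m and z of tin in the frame of tile between 0.005 and 0.011 m and linear speed of each of tin, jar_green, jar_red, jar_yellow below 0.03 m/s and contact force between the fingers and tin below 0.3 N and contact force between the fingers and jar_green below 0.3 N and contact force between the fingers and jar_red below 0.3 N and contact force between the fingers and jar_yellow below 0.3 N), for 0.2 s.
At the end, for the whole second after the job is handed in: Every jar stands upright and at rest within 15 mm of where it stood at the start, and the tin stands upright and at rest on the white tile within 15 mm of its middle; all are released (all of step 3); the robot touches nothing.
It fails at once if a jar or the tin is tipped (more than 35 degrees) (angle between any of tin, jar_green, jar_red, jar_yellow's own z axis and vertical above 0.6 rad).
It also fails if it takes over 138 s, if anything falls off the work surface, if the arm or the gripper's body presses on something with over 40 N, if the wrist force passes 120 N, or if a joint passes its speed limit or range.

ROBOT

A 7-joint arm with a two-finger parallel gripper is mounted at the origin on the work surface. World frame = base frame: x ahead of the robot, y to its left, z up, the work surface at z = 0. Lengths are in m, angles in rad, forces in N, time in s.
With the tool pointing down it reaches from about 0.425 to 0.875 m from the base axis. Payload 4.7 kg.
Tool frame: the origin (TCP) lies at the very end of the fingers, on their centre line; the grasp point (between the pads) lies behind it (ctrl.tcp_to_grasp is the z of the grasp point in the tool frame, in m); z points along the fingers, y is the line along which they close (so a half turn about z gives the same grasp; the last joint's range is limited). The gripper opens to 87 mm and grips with 3 to 60 N. Pads are 19 mm wide; open, the fingers measure 117 mm over their backs; the gripper's body (75 mm by 190 mm) begins 51 mm behind the grasp point.
Start: joints at [1.276, 0.321, -0.07, 1.45, 0.023, 1.371, -0.057], TCP at [0.198, -0.619, 0.223] pointing down, gripper open.
Joint ranges: [-2.86, 2.86], [-0.3, 2.09], [-1.38, 1.24], [0.06, 2.45], [-1.56, 4.7], [0.09, 2.05], [-2.69, 2.69]. Speed limits (rad/s): [2.57, 2.57, 3.14, 3.14, 3.14, 3.14, 3.14].

INTERFACE

Orientations are given as a rotation vector (axis times angle).
In Python, from bench import ctrl gives the robot as it stands.
- The arm moves only by the tool step_arm, never from a script. Its argument "targets" is a list of rows, each a list of 7 numbers: the shift along the world's x, y, z in cm, then the turn, a rotation vector about the world's x, y, z in degrees, then the opening, from 0 (shut) to 1 (fully open). A call has exactly 5 rows; each row shifts and turns the commanded pose from where the row before left it; what a row does not reach is not made up. A row lasts 1/12 s, in which the tool goes at most 41.7 mm and 7.16 degrees, less where a joint would pass 70% of its speed; a pose out of reach is approached as far as the arm can. A call with a gripper value outside its range is refused whole. The fingers move at their own pace and stop on an object; "force" is the grip in N (left out, the last holds). Time passes only in rows, so rows that do not move let the fingers close, or fill a call up. It gives the time, the measured TCP pose, the force, the opening and the grip force at its end, in the units of the state.
- ctrl.get_state(): the state, without advancing time (a new reading comes with each control period).
- ctrl.get_image(name): name is "side" or "top" or "wrist"; returns (picture, depth): 480x640x3 uint8, red, green, blue; 480x640 float32, m along the optical axis (not along the pixel's ray), 0 where there is no reading.
- ctrl.camera_params(name): a dict with "intrinsics" (3x3 intrinsics, pixels), "distortion" ([k1, k2, p1, p2, k3] as OpenCV has them; the pictures are not rectified), "rvec" (rotation vector, rad) and "tvec" (3), from world to camera coordinates, as OpenCV has them; the wrist camera has in their place "hand_eye" (4x4, takes a point from camera to tool coordinates, whose origin is the TCP and whose axes are the flange's). Camera axes: x right, y down, z forward; pixel columns grow to the right and rows downward; lengths in m; the calibration is good to about 2 mm. A picture is of the moment at which its call begins: read the wrist's pose just before it. camera_params takes no time and is no camera call.
- ctrl.close_job(): hands the job in; it is judged then, once.
The state is a dict: "time": time; "joint_positions": joint angles; "qd": joint speeds; "joint_torque": joint torques, N m; "position": TCP position; "tool_rot": TCP orientation; "ft_force": force on the tool from outside, world axes, zero at the start; "torque": the same for the moment, N m; "grip_width": opening from 0.0 (shut) to 1.0 (fully open); "grip_force": force on a finger pad.
Only numpy, scipy, OpenCV 4.12 (cv2) and the standard library are available. Lean on these libraries where they do the work, as an engineer would, in place of code of your own. Each camera call takes 0.05 s, during which the arm holds its last target. There are 200 camera calls.

## Working session

There is one attempt and no reset: what is moved stays moved. The work goes in short steps, Python scripts to look and compute and a tool call to move; the robot and the scene stay as the last step left them, time stands still between calls to the robot, and variables do not carry over. Pictures are saved under pics/ and viewed, at most 14 in all, crops included, and the job is handed in when it is done.

Besides the shell and the picture viewer there is one more tool, called after ">>>" by a JSON object that holds its "name" and its "arguments". step_arm: Moves the arm, as the interface text tells. Its arguments: {"type":"object","properties":{"targets":{"type":"array"},"force":{"type":"number"}},"required":["targets"]}

```bash
ls; mkdir -p pics; python3 - <<'E'
from bench import ctrl
import cv2, numpy as np
for n in ("top","side"):
    p,d=ctrl.get_image(n); cv2.imwrite(f"pics/{n}0.png",p[:,:,::-1]); np.savez(f"{n}0.npz",p=p,d=d)
    print(n,ctrl.camera_params(n))
print(ctrl.get_state(), ctrl.tcp_to_grasp)
E
```

```text
pics
top {'intrinsics': array([[434.12597467,   0.        , 314.29612424],
       [  0.        , 434.12597467, 247.64789295],
       [  0.        ,   0.        ,   1.        ]]), 'distortion': array([-0.01842793,  0.        ,  0.        ,  0.        ,  0.        ]), 'rvec': array([ 2.15098065, -2.09190724,  0.20905179]), 'tvec': array([0.00625039, 0.51957262, 0.71593999])}
side {'intrinsics': array([[443.47421745,   0.        , 317.13732204],
       [  0.        , 443.47421745, 242.44924958],
       [  0.        ,   0.        ,   1.        ]]), 'distortion': array([0.03203873, 0.        , 0.        , 0.        , 0.        ]), 'rvec': array([ 2.24205264, -0.17720431,  0.05263281]), 'tvec': array([-0.49489704,  0.08528165,  0.79987082])}
{'time': 0.1, 'joint_positions': array([ 1.27608734,  0.32177355, -0.07010012,  1.45157979,  0.02259976,
        1.37079102, -0.05688464]), 'qd': array([-0.00072018, -0.00155186, -0.00018293, -0.00146604,  0.00123171,
       -0.00100202, -0.00223459]), 'joint_torque': array([-9.36334982e-05, -4.92574167e+01, -4.05813837e-01, -3.13396561e+01,
       -6.41683233e-02,  3.95421032e-02,  5.58198872e-05]), 'position': array([ 0.19735954, -0.61878175,  0.22154153]), 'tool_rot': array([-3.10249679e+00, -4.82975735e-01,  5.63259324e-04]), 'ft_force': array([ 0.25811168, -0.59949656, -0.29015562]), 'torque': array([-0.01214855,  0.01470924, -0.02304479]), 'grip_force': 0.0, 'grip_width': 0.999905632756442} -0.0187
```

View pics/top0.png

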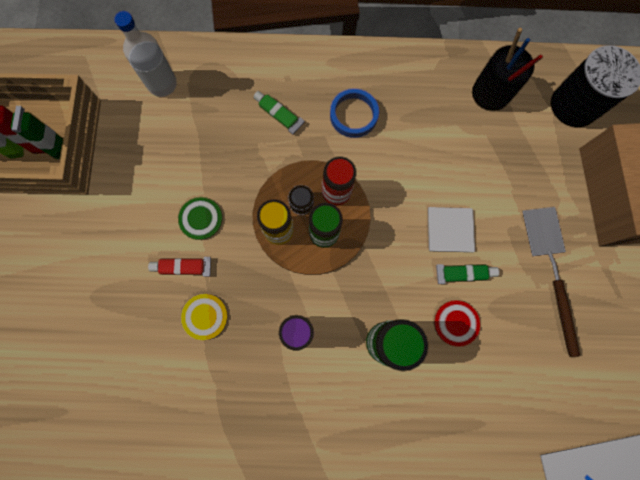

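View pics/side0.png

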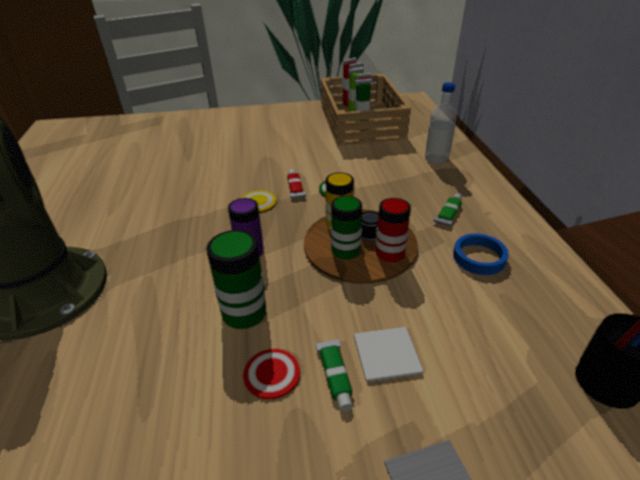

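The top view shows the board at (312,216) with the yellow lid at (274,217), green at (326,224), red at (339,172) and the tin at (301,199). The green, yellow and red coasters are at (200,218), (204,317) and (458,323), and the tile is at (451,230). The large green jar (400,345) and the purple one (296,332) are look-alikes standing between the robot and the board. The side view agrees.

```bash
cat > h.py <<'E'
import cv2, numpy as np
from scipy.spatial.transform import Rotation as R
def cam(ctrl,n,st=None):
    c=ctrl.camera_params(n)
    K=np.array(c["intrinsics"]);D=np.array(c["distortion"])
    if "rvec" in c:
        Rc=R.from_rotvec(c["rvec"]).as_matrix().T; o=-Rc@np.array(c["tvec"])
    else:
        H=np.array(c["hand_eye"]);Rt=R.from_rotvec(st["tool_rot"]).as_matrix()
        Rc=Rt@H[:3,:3]; o=Rt@H[:3,3]+st["position"]
    return K,D,Rc,o
def cast(cm,uv,z):
    K,D,Rc,o=cm
    u=cv2.undistortPoints(np.array(uv,float).reshape(-1,1,2),K,D)[:,0]
    r=np.c_[u,np.ones(len(u))]@Rc.T
    return o+r*((z-o[2])/r[:,2])[:,None]
def masks(p):
    h=cv2.cvtColor(p,cv2.COLOR_RGB2HSV).astype(int);H,S,V=h[...,0],h[...,1],h[...,2]
    return dict(green=(H>45)&(H<80)&(S>140)&(V>50),red=((H<6)|(H>174))&(S>180)&(V>90),
      yellow=(H>20)&(H<32)&(S>190)&(V>110),white=(S<45)&(V>120),black=(V<40))
def blobs(m,cm,z,lo,hi,box=None):
    out=[]
    cs,_=cv2.findContours(m.astype(np.uint8),cv2.RETR_EXTERNAL,cv2.CHAIN_APPROX_NONE)
    for c in cs:
        a=cv2.contourArea(c)
        if a<lo or a>hi: continue
        w=cast(cm,c.reshape(-1,2),z)[:,:2].astype(np.float32)
        (x,y),r=cv2.minEnclosingCircle(w); M=cv2.moments(c); e=cv2.fitEllipse(w.reshape(-1,1,2)*1000)
        out.append((round(M["m10"]/M["m00"]),round(M["m01"]/M["m00"]),a,np.round([x,y,2*r],4),np.round(e[0],1),np.round(e[1],1)))
    return out
E
python3 - <<'E'
from bench import ctrl
from h import *
for n in ("top","side"):
    f=np.load(f"{n}0.npz");p,d=f["p"],f["d"];cm=cam(ctrl,n);m=masks(p);print(n,cm[3])
    for k,z in (("green",.118),("red",.118),("yellow",.118),("green",.006),("red",.006),("yellow",.006),("white",.008)):
        print(k,z)
        for b in blobs(m[k],cm,z,150,4000):
            u,v=b[:2];X=None
            dd=d[v,u]
            K,D,Rc,o=cm;q=cv2.undistortPoints(np.array([[[u,v]]],float),K,D)[0,0]
            print(*b,"depthpt",np.round(o+Rc@np.array([*q,1])*dd,3))
E
```

```text
top [0.37225365 0.02133393 0.80220754]
green 0.118
403 345 1280.0 [ 0.3573 -0.1202  0.0634] [ 357.4 -120.1] [61.4 62. ] depthpt [ 0.358 -0.114  0.149]
455 273 284.5 [ 0.4709 -0.2051  0.0382] [ 471.  -204.7] [25.9 38.8] depthpt [ 0.485 -0.237  0.02 ]
481 272 179.0 [ 0.474  -0.2456  0.0299] [ 473.9 -246. ] [24.4 26.2] depthpt [ 0.489 -0.286  0.016]
325 218 527.5 [0.5552 0.0039 0.0449] [555.2   4.1] [42.7 43.2] depthpt [0.555 0.005 0.119]
200 218 1344.0 [0.55   0.2084 0.0706] [550.1 208.4] [68.  68.9] depthpt [0.578 0.237 0.01 ]
285 117 245.0 [0.7329 0.0762 0.0402] [732.4  76.8] [27.8 38.9] depthpt [0.785 0.085 0.017]
267 103 152.0 [0.7564 0.1092 0.0327] [757.5 109. ] [24.9 28.7] depthpt [0.813 0.122 0.019]
red 0.118
458 317 197.5 [ 0.3943 -0.2061  0.0373] [ 400.8 -206.8] [20.  39.6] depthpt [ 0.407 -0.244  0.007]
459 312 196.0 [ 0.3933 -0.2053  0.0713] [ 393.7 -205.7] [64.  66.6] depthpt [ 0.416 -0.247  0.004]
191 266 279.0 [0.4706 0.2162 0.0383] [470.7 216. ] [25.9 38.2] depthpt [0.485 0.244 0.02 ]
166 266 186.5 [0.4696 0.256  0.0307] [469.7 256.4] [25.2 26.5] depthpt [0.484 0.29  0.0
[... 3409 characters left out ...]
 246.5 [0.5902 0.1675 0.0556] [590.3 167. ] [51.7 53.8] depthpt [0.555 0.004 0.118]
red 0.006
278 371 246.5 [ 0.4003 -0.243   0.0418] [ 406.4 -243.8] [22.3 44. ] depthpt [ 0.407 -0.245  0.007]
284 378 294.5 [ 0.3971 -0.2443  0.0826] [ 397.4 -243.9] [76.2 77.5] depthpt [ 0.414 -0.258  0.006]
395 205 230.0 [0.6929 0.1391 0.053 ] [692.8 139.8] [49.  51.1] depthpt [ 0.638 -0.017  0.117]
yellow 0.006
339 179 175.0 [0.5943 0.2736 0.0536] [594.6 273.1] [49.9 50.5] depthpt [0.559 0.089 0.116]
white 0.008
283 373 237.0 [ 0.3992 -0.2446  0.0635] [ 399.4 -244.6] [53.8 58.5] depthpt [ 0.414 -0.25   0.007]
387 353 2474.5 [ 0.5709 -0.2375  0.1155] [ 571.2 -238. ] [95.  98.6] depthpt [ 0.571 -0.24   0.007]
```

```bash
python3 - <<'E'
from bench import ctrl
from h import *
for n,(x0,y0,x1,y1) in (("top",(286,182,318,218)),("side",(352,205,385,242))):
    f=np.load(f"{n}0.npz");p,d=f["p"],f["d"];cm=cam(ctrl,n)
    cv2.imwrite(f"pics/c_{n}.png",cv2.resize(p[y0-30:y1+30,x0-40:x1+40,::-1],None,fx=5,fy=5,interpolation=cv2.INTER_CUBIC))
    K,D,Rc,o=cm
    v,u=np.mgrid[y0:y1,x0:x1];q=cv2.undistortPoints(np.c_[u.ravel(),v.ravel()].astype(float).reshape(-1,1,2),K,D)[:,0]
    P=o+(np.c_[q,np.ones(len(q))]@Rc.T)*d[y0:y1,x0:x1].reshape(-1,1)
    s=P[(P[:,2]>.044)&(P[:,2]<.056)]
    (x,y),r=cv2.minEnclosingCircle(s[:,:2].astype(np.float32)); print(n,len(s),x,y,r*2,s.mean(0),s.min(0),s.max(0))
E
```

```text
top 510 0.6129686236381531 0.04783375561237335 0.0476255863904953 [0.61165234 0.04779115 0.05102927] [0.58956406 0.02545593 0.04619128] [0.63551298 0.07092731 0.05509017]
side 288 0.6001384258270264 0.01691208966076374 0.11396092176437378 [0.60716231 0.03118311 0.04956678] [ 0.56174811 -0.03717769  0.04403786] [0.63204655 0.06988163 0.05575423]
```

View pics/c_top.png

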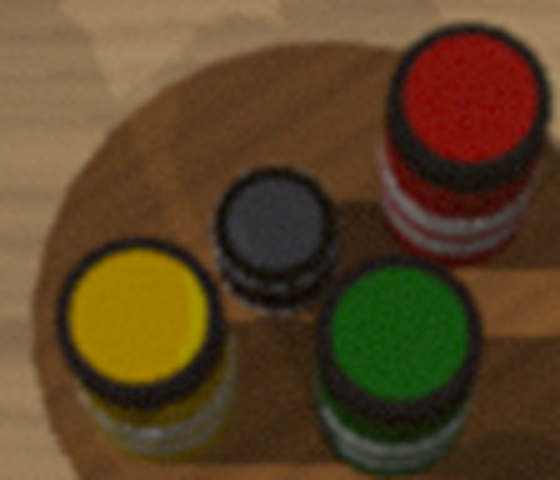

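The crop shows the tin's top centred at about (301,194) in the full frame. That gives (0.613, 0.048), which is 68–72 mm from each jar as expected. I'll fetch the red jar first.

>>> {"name": "step_arm", "arguments": {"targets": [[2.2, 3, 0, 0, 0, 0, 1], [2.2, 3, 0, 0, 0, 0, 1], [2.2, 3, 0, 0, 0, 0, 1], [2.2, 3, 0, 0, 0, 0, 1], [2.2, 3, 0, 0, 0, 0, 1]], "force": 20}}

```text
time: 0.52
position: [0.3081, -0.4675, 0.2221]
tool_rot: [-3.104, -0.483, 0.001]
ft_force: [-0.1, -0.5, 0.1]
grip_width: 0.998
grip_force: 0.0
```

>>> {"name": "step_arm", "arguments": {"targets": [[2.2, 3, 0, 0, 0, 0, 1], [2.2, 3, 0, 0, 0, 0, 1], [2.2, 3, 0, 0, 0, 0, 1], [2.2, 3, 0, 0, 0, 0, 1], [2.2, 3, 0, 0, 0, 0, 1]]}}

```text
time: 0.93
position: [0.418, -0.3175, 0.2223]
tool_rot: [-3.104, -0.483, 0.001]
ft_force: [0.1, -0.9, 0.7]
grip_width: 0.998
grip_force: 0.0
```

>>> {"name": "step_arm", "arguments": {"targets": [[2.2, 3, 0, 0, 0, 0, 1], [2.2, 3, 0, 0, 0, 0, 1], [2.2, 3, 0, 0, 0, 0, 1], [2.2, 3, 0, 0, 0, 0, 1], [2.2, 3, 0, 0, 0, 0, 1]]}}

```text
time: 1.35
position: [0.528, -0.1677, 0.2224]
tool_rot: [3.104, 0.483, -0.001]
ft_force: [0.9, -0.8, 0.2]
grip_width: 1.001
grip_force: 0.0
```

>>> {"name": "step_arm", "arguments": {"targets": [[2.2, 3, 0, 0, 0, 0, 1], [2.2, 3, 0, 0, 0, 0, 1], [2.2, 3, 0, 0, 0, 0, 1], [2.2, 3, 0, 0, 0, 0, 1], [2.2, 3, 0, 0, 0, 7, 1]]}}

```text
time: 1.77
position: [0.6381, -0.018, 0.2222]
tool_rot: [3.069, 0.672, -0.001]
ft_force: [0.4, -0.4, 0.6]
grip_width: 0.995
grip_force: 0.0
```

>>> {"name": "step_arm", "arguments": {"targets": [[0, 0, 0, 0, 0, 0, 1], [0, 0, 0, 0, 0, 0, 1], [0, 0, 0, 0, 0, 0, 1], [0, 0, 0, 0, 0, 0, 1], [0, 0, 0, 0, 0, 0, 1]]}}

```text
time: 2.18
position: [0.6371, -0.0213, 0.2226]
tool_rot: [3.069, 0.667, -0.001]
ft_force: [0.5, -0.7, 0.3]
grip_width: 0.995
grip_force: 0.0
```

```bash
cat > w.py <<'E'
import sys
from bench import ctrl
from h import *
def look(k,z,lo=300,hi=60000):
    st=ctrl.get_state();p,d=ctrl.get_image("wrist");cm=cam(ctrl,"wrist",st)
    print("pos",np.round(st["position"],4),"q",np.round(st["joint_positions"],2))
    for b in blobs(masks(p)[k],cm,z,lo,hi): print(k,*b)
    return p
if __name__=="__main__":
    p=look(sys.argv[1],float(sys.argv[2])); cv2.imwrite(f"pics/{sys.argv[3]}.png",p[:,:,::-1])
E
python3 w.py red .118 w1
```

```text
pos [ 0.6371 -0.0213  0.2226] q [ 0.45  0.35 -0.59  1.47  0.2   1.38 -1.29]
red 309 226 3291.0 [ 0.6373 -0.0168  0.0446] [637.3 -16.8] [43.7 43.9]
```

View pics/w1.png

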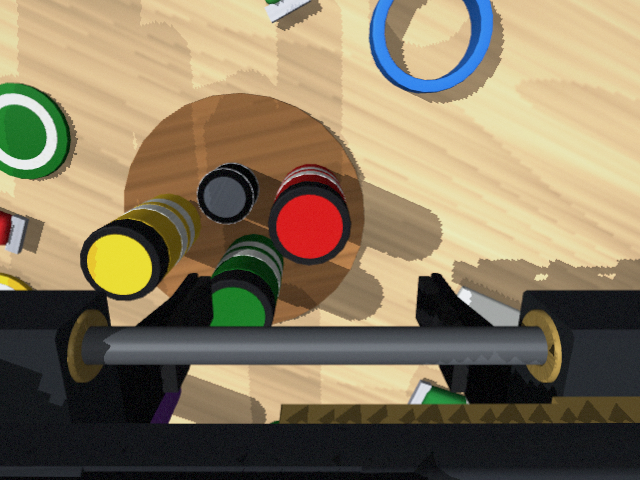

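The wrist view shows the red lid at (309,226), giving (0.637, -0.017). This agrees with the top camera to about 1 mm. The tin at (228,193) and the other jars are where I expected.

>>> {"name": "step_arm", "arguments": {"targets": [[0, 0.4, -3, 0, 0, 0, 1], [0, 0, -3, 0, 0, 0, 1], [0, 0, -3, 0, 0, 0, 1], [0, 0, -3, 0, 0, 0, 1], [0, 0, -2.1, 0, 0, 0, 1]]}}

```text
time: 2.65
position: [0.6359, -0.0168, 0.079]
tool_rot: [3.069, 0.669, -0.004]
ft_force: [0.5, 0.4, -0.8]
grip_width: 1.0
grip_force: 0.0
```

>>> {"name": "step_arm", "arguments": {"targets": [[0, 0, 0, 0, 0, 0, 1], [0, 0, 0, 0, 0, 0, 0.3], [0, 0, 0, 0, 0, 0, 0.3], [0, 0, 0, 0, 0, 0, 0.3], [0, 0, 0, 0, 0, 0, 0.3]], "force": 20}}

```text
time: 3.07
position: [0.6389, -0.0153, 0.0838]
tool_rot: [3.068, 0.671, 0.005]
ft_force: [-0.0, -0.3, 0.0]
grip_width: 0.782
grip_force: 0.0
```

>>> {"name": "step_arm", "arguments": {"targets": [[0, 0, 0, 0, 0, 0, 0.3], [0, 0, 0, 0, 0, 0, 0.3], [0, 0, 0, 0, 0, 0, 0.3], [0, 0, 0, 0, 0, 0, 0.3], [0, 0, 0, 0, 0, 0, 0.3]]}}

```text
time: 3.48
position: [0.6385, -0.0157, 0.0827]
tool_rot: [3.068, 0.671, 0.003]
ft_force: [0.5, -1.4, 6.7]
grip_width: 0.637
grip_force: 20.0
```

>>> {"name": "step_arm", "arguments": {"targets": [[0, 0, 1, 0, 0, 0, 0.3], [0, 0, 3, 0, 0, 0, 0.3], [0, 0, 3, 0, 0, 0, 0.3], [0, 0, 3, 0, 0, 0, 0.3], [0, 0, 3, 0, 0, 0, 0.3]]}}

```text
time: 3.9
position: [0.6363, -0.0147, 0.212]
tool_rot: [-3.067, -0.673, 0.004]
ft_force: [1.1, 0.4, -2.6]
grip_width: 0.639
grip_force: 20.0
```

>>> {"name": "step_arm", "arguments": {"targets": [[-2, -1.9, 0, 0, 0, 6, 0.3], [-2, -1.9, 0, 0, 0, 6, 0.3], [-2, -1.9, 0, 0, 0, 6, 0.3], [-2, -1.9, 0, 0, 0, 6, 0.3], [-2, -1.9, 0, 0, 0, 6, 0.3]]}}

```text
time: 4.32
position: [0.5355, -0.1103, 0.2107]
tool_rot: [-2.784, -1.451, 0.003]
ft_force: [-0.7, -0.2, -1.8]
grip_width: 0.639
grip_force: 20.0
```

>>> {"name": "step_arm", "arguments": {"targets": [[-2, -1.9, 0, 0, 0, 6, 0.3], [-2, -1.9, 0, 0, 0, 6, 0.3], [-2, -1.9, 0, 0, 0, 6, 0.3], [-2, -1.9, 0, 0, 0, 6, 0.3], [-2, -1.9, 0, 0, 0, 6, 0.3]]}}

```text
time: 4.73
position: [0.4357, -0.2051, 0.211]
tool_rot: [-2.314, -2.122, 0.0]
ft_force: [-0.2, -0.4, -2.2]
grip_width: 0.637
grip_force: 20.0
```

>>> {"name": "step_arm", "arguments": {"targets": [[-2, -1.9, 0, 0, 0, 6, 0.3], [-2.1, -1.9, 0, 0, 0, 6, 0.3], [0, 0, 0, 0, 0, 0, 0.3], [0, 0, 0, 0, 0, 0, 0.3], [0, 0, 0, 0, 0, 0, 0.3]]}}

```text
time: 5.15
position: [0.3966, -0.2422, 0.2113]
tool_rot: [-2.088, -2.346, -0.001]
ft_force: [0.6, -0.0, -2.1]
grip_width: 0.644
grip_force: 20.0
```

>>> {"name": "step_arm", "arguments": {"targets": [[0, 0, -3, 0, 0, 0, 0.3], [0, 0, -3, 0, 0, 0, 0.3], [0, 0, -3, 0, 0, 0, 0.3], [0, 0, -2, 0, 0, 0, 0.3], [0, 0, -1, 0, 0, 0, 0.3]]}}

```text
time: 5.57
position: [0.3956, -0.2404, 0.0885]
tool_rot: [-2.082, -2.346, -0.001]
ft_force: [-0.4, 0.1, -3.4]
grip_width: 0.638
grip_force: 20.0
```

>>> {"name": "step_arm", "arguments": {"targets": [[0, 0, -0.5, 0, 0, 0, 0.3], [0, 0, -0.3, 0, 0, 0, 0.3], [0, 0, -0.2, 0, 0, 0, 0.3], [0, 0, -0.1, 0, 0, 0, 0.3], [0, 0, -0.1, 0, 0, 0, 0.3]]}}

```text
time: 5.98
position: [0.3974, -0.2437, 0.0806]
tool_rot: [2.087, 2.346, 0.0]
ft_force: [-0.1, -0.4, -2.9]
grip_width: 0.638
grip_force: 20.0
```

>>> {"name": "step_arm", "arguments": {"targets": [[0, 0, 0, 0, 0, 0, 0.3], [0, 0, 0, 0, 0, 0, 0.3], [0, 0, 0, 0, 0, 0, 0.3], [0, 0, 0, 0, 0, 0, 0.3], [0, 0, 0, 0, 0, 0, 0.3]]}}

```text
time: 6.4
position: [0.3966, -0.2434, 0.0797]
tool_rot: [2.088, 2.347, 0.0]
ft_force: [-0.0, 0.2, -3.2]
grip_width: 0.639
grip_force: 20.0
```

>>> {"name": "step_arm", "arguments": {"targets": [[0, 0, -0.1, 0, 0, 0, 0.3], [0, 0, 0, 0, 0, 0, 0.3], [0, 0, 0, 0, 0, 0, 0.3], [0, 0, 0, 0, 0, 0, 0.3], [0, 0, 0, 0, 0, 0, 0.3]]}}

```text
time: 6.82
position: [0.3967, -0.2434, 0.0788]
tool_rot: [2.088, 2.347, 0.0]
ft_force: [-0.4, 0.4, 0.3]
grip_width: 0.636
grip_force: 20.0
```

>>> {"name": "step_arm", "arguments": {"targets": [[0, 0, -0.1, 0, 0, 0, 0.3], [0, 0, 0, 0, 0, 0, 0.3], [0, 0, 0, 0, 0, 0, 0.3], [0, 0, 0, 0, 0, 0, 0.3], [0, 0, 0, 0, 0, 0, 0.3]]}}

```text
time: 7.23
position: [0.3969, -0.2434, 0.0786]
tool_rot: [2.088, 2.347, -0.0]
ft_force: [-2.1, 1.8, 5.8]
grip_width: 0.638
grip_force: 20.0
```

>>> {"name": "step_arm", "arguments": {"targets": [[0, 0, 0, 0, 0, 0, 1], [0, 0, 0, 0, 0, 0, 1], [0, 0, 0, 0, 0, 0, 1], [0, 0, 0, 0, 0, 0, 1], [0, 0, 0, 0, 0, 0, 1]]}}

```text
time: 7.65
position: [0.3964, -0.2433, 0.0775]
tool_rot: [-2.088, -2.347, 0.0]
ft_force: [-0.7, -0.1, -0.7]
grip_width: 0.926
grip_force: 0.0
```

>>> {"name": "step_arm", "arguments": {"targets": [[0, 0, 1, 0, 0, 0, 1], [0, 0, 3, 0, 0, 0, 1], [0, 0, 3, 0, 0, 0, 1], [0, 0, 3.5, 0, 0, 0, 1], [0, 0, 3.5, 0, 0, 0, 1]]}}

```text
time: 8.07
position: [0.3962, -0.2429, 0.2196]
tool_rot: [-2.088, -2.348, -0.0]
ft_force: [0.1, -0.0, 0.5]
grip_width: 0.999
grip_force: 0.0
```

>>> {"name": "step_arm", "arguments": {"targets": [[1.6, 3.3, 0, 0, 0, 0, 1], [1.6, 3.3, 0, 0, 0, 0, 1], [1.6, 3.3, 0, 0, 0, 0, 1], [1.6, 3.3, 0, 0, 0, 0, 1], [1.6, 3.3, 0, 0, 0, 0, 1]]}}

```text
time: 8.48
position: [0.4771, -0.0767, 0.2187]
tool_rot: [2.087, 2.346, 0.0]
ft_force: [0.5, -1.1, -0.2]
grip_width: 0.998
grip_force: 0.0
```

>>> {"name": "step_arm", "arguments": {"targets": [[1.6, 3.3, 0, 0, 0, 0, 1], [1.6, 3.3, 0, 0, 0, 0, 1], [1.6, 3.3, 0, 0, 0, 0, 1], [1.6, 3.3, 0, 0, 0, 0, 1], [1.6, 3.3, 0, 0, 0, 0, 1]]}}

```text
time: 8.9
position: [0.5572, 0.0881, 0.2185]
tool_rot: [2.088, 2.346, 0.0]
ft_force: [0.6, -0.6, 1.2]
grip_width: 1.001
grip_force: 0.0
```

>>> {"name": "step_arm", "arguments": {"targets": [[0.2, 0.2, 0, 0, 0, 0, 1], [0, 0, 0, 0, 0, 0, 1], [0, 0, 0, 0, 0, 0, 1], [0, 0, 0, 0, 0, 0, 1], [0, 0, 0, 0, 0, 0, 1]]}}

```text
time: 9.32
position: [0.5584, 0.0866, 0.2177]
tool_rot: [2.091, 2.344, -0.002]
ft_force: [0.7, -0.6, -0.5]
grip_width: 0.998
grip_force: 0.0
```

```bash
python3 w.py yellow .118 w2; cat > t.py <<'E'
import sys
from bench import ctrl
from h import *
p,d=ctrl.get_image(sys.argv[1]);cm=cam(ctrl,sys.argv[1]);m=masks(p)
for a in sys.argv[2:]:
    k,z=a.split(":")
    for b in blobs(m[k],cm,float(z),130,2500): print(k,z,*b)
cv2.imwrite(f"pics/{sys.argv[1]}_last.png",p[:,:,::-1])
E
python3 t.py top red:.114
```

```text
pos [0.5584 0.0866 0.2177] q [ 0.53  0.23 -0.84  1.65  0.18  1.34 -0.22]
yellow 314 226 3352.5 [0.5591 0.0899 0.0444] [559.   89.9] [43.4 43.4]
yellow 133 20 2149.5 [0.4424 0.2028 0.033 ] [442.7 199.9] [25.2 33.8]
yellow 138 40 1617.5 [0.443  0.2025 0.0582] [442.8 201.1] [50.8 53.7]
red .114 481 320 629.0 [ 0.3977 -0.2449  0.046 ] [ 397.8 -244.9] [44.4 44.5]
red .114 448 324 245.5 [ 0.3931 -0.2063  0.0714] [ 393.2 -206.9] [66.2 67.6]
red .114 166 266 184.5 [0.4702 0.2574 0.0309] [470.3 257.7] [25.2 26.5]
```

>>> {"name": "step_arm", "arguments": {"targets": [[0, 0.3, -3, 0, 0, 0, 1], [0, 0, -3, 0, 0, 0, 1], [0, 0, -3, 0, 0, 0, 1], [0, 0, -3, 0, 0, 0, 1], [0, 0, -1.7, 0, 0, 0, 1]]}}

```text
time: 9.83
position: [0.5566, 0.0901, 0.0775]
tool_rot: [-2.088, -2.344, 0.005]
ft_force: [-0.8, 0.3, 0.2]
grip_width: 0.999
grip_force: 0.0
```

>>> {"name": "step_arm", "arguments": {"targets": [[0, 0, 0, 0, 0, 0, 1], [0, 0, 0, 0, 0, 0, 0.3], [0, 0, 0, 0, 0, 0, 0.3], [0, 0, 0, 0, 0, 0, 0.3], [0, 0, 0, 0, 0, 0, 0.3]]}}

```text
time: 10.25
position: [0.5598, 0.0918, 0.0823]
tool_rot: [2.087, 2.345, 0.003]
ft_force: [0.5, 0.0, -0.1]
grip_width: 0.781
grip_force: 0.0
```

>>> {"name": "step_arm", "arguments": {"targets": [[0, 0, 0, 0, 0, 0, 0.3], [0, 0, 0, 0, 0, 0, 0.3], [0, 0, 0, 0, 0, 0, 0.3], [0, 0, 0, 0, 0, 0, 0.3], [0, 0, 0, 0, 0, 0, 0.3]]}}

```text
time: 10.67
position: [0.5587, 0.0917, 0.0814]
tool_rot: [2.087, 2.347, -0.0]
ft_force: [-2.2, -0.6, 5.4]
grip_width: 0.638
grip_force: 20.0
```

>>> {"name": "step_arm", "arguments": {"targets": [[0, 0, 1, 0, 0, 0, 0.3], [0, 0, 3, 0, 0, 0, 0.3], [0, 0, 3, 0, 0, 0, 0.3], [0, 0, 3, 0, 0, 0, 0.3], [0, 0, 3, 0, 0, 0, 0.3]]}}

```text
time: 11.08
position: [0.5578, 0.0917, 0.2116]
tool_rot: [-2.087, -2.347, 0.001]
ft_force: [0.1, 0.1, -3.3]
grip_width: 0.639
grip_force: 20.0
```

>>> {"name": "step_arm", "arguments": {"targets": [[-2.05, 1.6, 0, 0, 0, 0, 0.3], [-2.05, 1.6, 0, 0, 0, 0, 0.3], [-2.05, 1.6, 0, 0, 0, 0, 0.3], [-2.05, 1.6, 0, 0, 0, 0, 0.3], [-2.05, 1.6, 0, 0, 0, 0, 0.3]]}}

```text
time: 11.5
position: [0.4545, 0.1724, 0.2102]
tool_rot: [-2.087, -2.347, 0.001]
ft_force: [-0.2, -0.1, -4.0]
grip_width: 0.643
grip_force: 20.0
```

>>> {"name": "step_arm", "arguments": {"targets": [[-2.05, 1.6, 0, 0, 0, 0, 0.3], [-2.05, 1.6, 0, 0, 0, 0, 0.3], [-2.05, 1.6, 0, 0, 0, 0, 0.3], [0, 0, 0, 0, 0, 0, 0.3], [0, 0, 0, 0, 0, 0, 0.3]]}}

```text
time: 11.92
position: [0.3933, 0.2206, 0.2105]
tool_rot: [2.083, 2.349, -0.001]
ft_force: [1.7, -1.3, -2.6]
grip_width: 0.641
grip_force: 20.0
```

>>> {"name": "step_arm", "arguments": {"targets": [[0, 0, -3, 0, 0, 0, 0.3], [0, 0, -3, 0, 0, 0, 0.3], [0, 0, -3, 0, 0, 0, 0.3], [0, 0, -2, 0, 0, 0, 0.3], [0, 0, -1, 0, 0, 0, 0.3]]}}

```text
time: 12.33
position: [0.3931, 0.218, 0.0877]
tool_rot: [-2.087, -2.344, 0.006]
ft_force: [-0.3, -0.6, -3.4]
grip_width: 0.635
grip_force: 20.0
```

>>> {"name": "step_arm", "arguments": {"targets": [[0, 0, -0.5, 0, 0, 0, 0.3], [0, 0, 0, 0, 0, 0, 0.3], [0, 0, 0, 0, 0, 0, 0.3], [0, 0, 0, 0, 0, 0, 0.3], [0, 0, 0, 0, 0, 0, 0.3]]}}

```text
time: 12.75
position: [0.3956, 0.22, 0.0868]
tool_rot: [2.087, 2.346, 0.003]
ft_force: [0.1, -0.1, -4.5]
grip_width: 0.639
grip_force: 20.0
```

>>> {"name": "step_arm", "arguments": {"targets": [[0, 0, -0.3, 0, 0, 0, 0.3], [0, 0, -0.3, 0, 0, 0, 0.3], [0, 0, -0.2, 0, 0, 0, 0.3], [0, 0, -0.1, 0, 0, 0, 0.3], [0, 0, 0, 0, 0, 0, 0.3]]}}

```text
time: 13.17
position: [0.3946, 0.2198, 0.0773]
tool_rot: [2.088, 2.347, -0.001]
ft_force: [-2.7, -1.4, 5.8]
grip_width: 0.639
grip_force: 20.0
```

>>> {"name": "step_arm", "arguments": {"targets": [[0, 0, -0.1, 0, 0, 0, 0.3], [0, 0, 0, 0, 0, 0, 0.3], [0, 0, 0, 0, 0, 0, 0.3], [0, 0, 0, 0, 0, 0, 0.3], [0, 0, 0, 0, 0, 0, 0.3]]}}

```text
time: 13.58
position: [0.3946, 0.2199, 0.0772]
tool_rot: [2.087, 2.347, -0.002]
ft_force: [-6.4, -3.1, 15.3]
grip_width: 0.641
grip_force: 20.1
```

>>> {"name": "step_arm", "arguments": {"targets": [[0, 0, 0, 0, 0, 0, 1], [0, 0, 0, 0, 0, 0, 1], [0, 0, 0, 0, 0, 0, 1], [0, 0, 0, 0, 0, 0, 1], [0, 0, 0, 0, 0, 0, 1]]}}

```text
time: 14.0
position: [0.3947, 0.2198, 0.0756]
tool_rot: [2.088, 2.347, 0.001]
ft_force: [-0.0, -0.3, -0.4]
grip_width: 0.927
grip_force: 0.0
```

>>> {"name": "step_arm", "arguments": {"targets": [[0, 0, 1, 0, 0, 0, 1], [0, 0, 3, 0, 0, 0, 1], [0, 0, 3, 0, 0, 0, 1], [0, 0, 3.5, 0, 0, 0, 1], [0, 0, 3.5, 0, 0, 0, 1]]}}

```text
time: 14.42
position: [0.3939, 0.2201, 0.2176]
tool_rot: [2.087, 2.348, 0.0]
ft_force: [2.2, -1.7, -0.1]
grip_width: 0.997
grip_force: 0.0
```

>>> {"name": "step_arm", "arguments": {"targets": [[2, -2.7, 0, 0, 0, 0, 1], [2, -2.7, 0, 0, 0, 0, 1], [2, -2.7, 0, 0, 0, 0, 1], [2, -2.7, 0, 0, 0, 0, 1], [2, -2.7, 0, 0, 0, 0, 1]]}}

```text
time: 14.83
position: [0.4954, 0.0834, 0.2166]
tool_rot: [2.087, 2.347, 0.001]
ft_force: [0.8, 0.4, 0.8]
grip_width: 1.004
grip_force: 0.0
```

>>> {"name": "step_arm", "arguments": {"targets": [[2, -2.7, 0, 0, 0, 0, 1], [2, -2.7, 0, 0, 0, 0, 1], [2, -2.7, 0, 0, 0, 0, 1], [0, 0, 0, 0, 0, 0, 1], [0, 0, 0, 0, 0, 0, 1]]}}

```text
time: 15.25
position: [0.5551, 0.0015, 0.2156]
tool_rot: [-2.092, -2.342, -0.001]
ft_force: [-0.6, 1.2, 0.7]
grip_width: 1.002
grip_force: 0.0
```

>>> {"name": "step_arm", "arguments": {"targets": [[0, 0, 0, 0, 0, 0, 1], [0, 0, 0, 0, 0, 0, 1], [0, 0, 0, 0, 0, 0, 1], [0, 0, 0, 0, 0, 0, 1], [0, 0, 0, 0, 0, 0, 1]]}}

```text
time: 15.67
position: [0.5543, 0.0044, 0.2159]
tool_rot: [2.086, 2.348, -0.0]
ft_force: [0.3, -0.6, -0.3]
grip_width: 1.002
grip_force: 0.0
```

```bash
python3 w.py green .118 w3;python3 t.py top red:.114 yellow:.114
```

```text
pos [0.5543 0.0044 0.2159] q [ 0.66  0.19 -0.8   1.68  0.14  1.33 -0.05]
green 223 411 602.5 [ 0.5045 -0.1419  0.0299] [ 503.9 -141.2] [22.2 25.6]
green 109 268 853.0 [ 0.4181 -0.0395  0.045 ] [420.5 -37.9] [20.9 39.5]
green 315 231 3428.5 [0.5557 0.0047 0.0448] [555.7   4.9] [43.7 43.9]
green 315 185 317.5 [0.5527 0.0256 0.0421] [ 618.8 -434. ] [190.3 953.8]
green 602 127 2378.0 [0.7231 0.0954 0.0575] [720.9  91. ] [23.9 60.1]
red .114 191 266 286.5 [0.471  0.2173 0.0382] [471.2 217. ] [25.8 39.2]
red .114 166 266 181.0 [0.4702 0.257  0.0305] [470.1 257.7] [25.  26.3]
yellow .114 187 315 612.0 [0.394  0.2176 0.0454] [394.4 217.4] [43.  44.3]
yellow .114 211 317 260.0 [0.3923 0.1906 0.0716] [392.2 191. ] [65.5 66.8]
```

>>> {"name": "step_arm", "arguments": {"targets": [[0.1, 0, -3, 0, 0, 0, 1], [0, 0, -3, 0, 0, 0, 1], [0, 0, -3, 0, 0, 0, 1], [0, 0, -3, 0, 0, 0, 1], [0, 0, -1.5, 0, 0, 0, 1]]}}

```text
time: 16.18
position: [0.5532, 0.0036, 0.077]
tool_rot: [-2.085, -2.345, 0.005]
ft_force: [-0.7, -0.2, 0.1]
grip_width: 1.0
grip_force: 0.0
```

>>> {"name": "step_arm", "arguments": {"targets": [[0, 0, 0, 0, 0, 0, 1], [0, 0, 0, 0, 0, 0, 0.3], [0, 0, 0, 0, 0, 0, 0.3], [0, 0, 0, 0, 0, 0, 0.3], [0, 0, 0, 0, 0, 0, 0.3]]}}

```text
time: 16.6
position: [0.5567, 0.0037, 0.0822]
tool_rot: [2.086, 2.345, 0.002]
ft_force: [-0.0, 0.3, 0.1]
grip_width: 0.782
grip_force: 0.0
```

>>> {"name": "step_arm", "arguments": {"targets": [[0, 0, 0, 0, 0, 0, 0.3], [0, 0, 0, 0, 0, 0, 0.3], [0, 0, 0, 0, 0, 0, 0.3], [0, 0, 0, 0, 0, 0, 0.3], [0, 0, 0, 0, 0, 0, 0.3]]}}

```text
time: 17.02
position: [0.5557, 0.0036, 0.0813]
tool_rot: [2.088, 2.347, -0.0]
ft_force: [-1.8, -1.0, 6.3]
grip_width: 0.637
grip_force: 20.0
```

>>> {"name": "step_arm", "arguments": {"targets": [[0, 0, 1, 0, 0, 0, 0.3], [0, 0, 3, 0, 0, 0, 0.3], [0, 0, 3, 0, 0, 0, 0.3], [0, 0, 3, 0, 0, 0, 0.3], [0, 0, 3, 0, 0, 0, 0.3]]}}

```text
time: 17.43
position: [0.5548, 0.0039, 0.2115]
tool_rot: [-2.087, -2.347, 0.001]
ft_force: [0.5, -0.3, -4.1]
grip_width: 0.636
grip_force: 20.0
```

>>> {"name": "step_arm", "arguments": {"targets": [[0.34, 3.35, 0, 0, 0, 0, 0.3], [0.34, 3.35, 0, 0, 0, 0, 0.3], [0.34, 3.35, 0, 0, 0, 0, 0.3], [0.34, 3.35, 0, 0, 0, 0, 0.3], [0.34, 3.35, 0, 0, 0, 0, 0.3]]}}

```text
time: 17.85
position: [0.5721, 0.1724, 0.2103]
tool_rot: [-2.088, -2.347, 0.001]
ft_force: [-0.0, 0.2, -3.1]
grip_width: 0.64
grip_force: 20.0
```

>>> {"name": "step_arm", "arguments": {"targets": [[0.34, 3.35, 0, 0, 0, 0, 0.3], [0.34, 3.35, 0, 0, 0, 0, 0.3], [0, 0, 0, 0, 0, 0, 0.3], [0, 0, 0, 0, 0, 0, 0.3], [0, 0, 0, 0, 0, 0, 0.3]]}}

```text
time: 18.27
position: [0.579, 0.2378, 0.2099]
tool_rot: [-2.087, -2.348, 0.002]
ft_force: [0.7, -0.6, -3.1]
grip_width: 0.637
grip_force: 20.0
```

>>> {"name": "step_arm", "arguments": {"targets": [[0, 0, -3, 0, 0, 0, 0.3], [0, 0, -3, 0, 0, 0, 0.3], [0, 0, -3, 0, 0, 0, 0.3], [0, 0, -2, 0, 0, 0, 0.3], [0, 0, -1, 0, 0, 0, 0.3]]}}

```text
time: 18.68
position: [0.578, 0.2344, 0.0869]
tool_rot: [-2.091, -2.343, 0.009]
ft_force: [-0.3, -1.2, -2.9]
grip_width: 0.639
grip_force: 20.0
```

>>> {"name": "step_arm", "arguments": {"targets": [[0, 0, -0.5, 0, 0, 0, 0.3], [0, 0, 0, 0, 0, 0, 0.3], [0, 0, 0, 0, 0, 0, 0.3], [0, 0, 0, 0, 0, 0, 0.3], [0, 0, 0, 0, 0, 0, 0.3]]}}

```text
time: 19.1
position: [0.5803, 0.2387, 0.0873]
tool_rot: [2.087, 2.346, 0.004]
ft_force: [0.0, 0.3, -2.6]
grip_width: 0.642
grip_force: 20.0
```

>>> {"name": "step_arm", "arguments": {"targets": [[0, 0, -0.3, 0, 0, 0, 0.3], [0, 0, -0.3, 0, 0, 0, 0.3], [0, 0, -0.2, 0, 0, 0, 0.3], [0, 0, -0.1, 0, 0, 0, 0.3], [0, 0, 0, 0, 0, 0, 0.3]]}}

```text
time: 19.52
position: [0.5793, 0.2386, 0.0774]
tool_rot: [2.087, 2.347, 0.0]
ft_force: [-2.2, -0.1, 3.0]
grip_width: 0.641
grip_force: 20.0
```

>>> {"name": "step_arm", "arguments": {"targets": [[0, 0, 0, 0, 0, 0, 0.3], [0, 0, 0, 0, 0, 0, 0.3], [0, 0, 0, 0, 0, 0, 0.3], [0, 0, 0, 0, 0, 0, 0.3], [0, 0, 0, 0, 0, 0, 0.3]]}}

```text
time: 19.93
position: [0.5793, 0.2386, 0.0774]
tool_rot: [2.088, 2.348, 0.0]
ft_force: [-3.4, -1.5, 5.6]
grip_width: 0.635
grip_force: 20.0
```

>>> {"name": "step_arm", "arguments": {"targets": [[0, 0, 0, 0, 0, 0, 1], [0, 0, 0, 0, 0, 0, 1], [0, 0, 0, 0, 0, 0, 1], [0, 0, 0, 0, 0, 0, 1], [0, 0, 0, 0, 0, 0, 1]]}}

```text
time: 20.35
position: [0.5795, 0.2381, 0.0764]
tool_rot: [2.088, 2.347, 0.0]
ft_force: [0.2, 0.4, -0.4]
grip_width: 0.926
grip_force: 0.0
```

>>> {"name": "step_arm", "arguments": {"targets": [[0, 0, 1, 0, 0, 0, 1], [0, 0, 3, 0, 0, 0, 1], [0, 0, 3, 0, 0, 0, 1], [0, 0, 3.5, 0, 0, 0, 1], [0, 0, 3.5, 0, 0, 0, 1]]}}

```text
time: 20.77
position: [0.579, 0.2382, 0.2186]
tool_rot: [-2.087, -2.348, -0.0]
ft_force: [1.1, 0.1, 0.6]
grip_width: 0.997
grip_force: 0.0
```

>>> {"name": "step_arm", "arguments": {"targets": [[0.56, -3.18, 0, 0, 0, 0, 1], [0.56, -3.18, 0, 0, 0, 0, 1], [0.56, -3.18, 0, 0, 0, 0, 1], [0.56, -3.18, 0, 0, 0, 0, 1], [0.56, -3.18, 0, 0, 0, 0, 1]]}}

```text
time: 21.18
position: [0.6076, 0.0778, 0.2177]
tool_rot: [2.087, 2.347, 0.001]
ft_force: [0.5, 0.3, 0.4]
grip_width: 1.003
grip_force: 0.0
```

>>> {"name": "step_arm", "arguments": {"targets": [[0.55, -3.2, 0, 0, 0, 0, 1], [0, 0, 0, 0, 0, 0, 1], [0, 0, 0, 0, 0, 0, 1], [0, 0, 0, 0, 0, 0, 1], [0, 0, 0, 0, 0, 0, 1]]}}

```text
time: 21.6
position: [0.6126, 0.0492, 0.2172]
tool_rot: [-2.085, -2.35, -0.002]
ft_force: [-0.0, -0.4, 0.9]
grip_width: 1.0
grip_force: 0.0
```

```bash
python3 - <<'E'
from w import *
st=ctrl.get_state();p,d=ctrl.get_image("wrist");K,D,Rc,o=cam(ctrl,"wrist",st);print(st["position"])
v,u=np.mgrid[0:330,0:640];q=cv2.undistortPoints(np.c_[u.ravel(),v.ravel()].astype(float).reshape(-1,1,2),K,D)[:,0]
P=o+(np.c_[q,np.ones(len(q))]@Rc.T)*d[:330].reshape(-1,1)
s=P[(abs(P[:,2]-.05)<.006)&(np.hypot(P[:,0]-.613,P[:,1]-.048)<.05)]
print(len(s),cv2.minEnclosingCircle(s[:,:2].astype(np.float32)),s.mean(0))
cv2.imwrite("pics/w4.png",p[:,:,::-1])
E
python3 t.py top green:.114; python3 t.py side green:.114 yellow:.114 red:.114
```

```text
[0.61259093 0.04923525 0.2171713 ]
2526 ((0.6136531829833984, 0.048799801617860794), 0.023688599467277527) [0.61357962 0.04989808 0.04967318]
green .114 183 201 511.0 [0.5793 0.2396 0.0452] [579.1 239.5] [42.7 43.4]
green .114 339 384 327.5 [ 0.4767 -0.3504  0.0303] [ 476.4 -350.1] [25.1 26.6]
green .114 331 357 323.0 [ 0.4731 -0.3121  0.0343] [ 474.2 -312.2] [24.3 32. ]
green .114 231 244 802.5 [ 0.3543 -0.0716  0.0669] [354.  -71.9] [64.4 64.5]
green .114 447 213 130.0 [ 0.7196 -0.0502  0.036 ] [720.6 -50.6] [24.8 35.4]
yellow .114 251 157 134.0 [0.3955 0.2163 0.0434] [395.3 216. ] [39.  41.5]
red .114 265 323 677.5 [ 0.3983 -0.2448  0.0452] [ 398.3 -244.9] [43.6 43.9]
```

View pics/side_last.png

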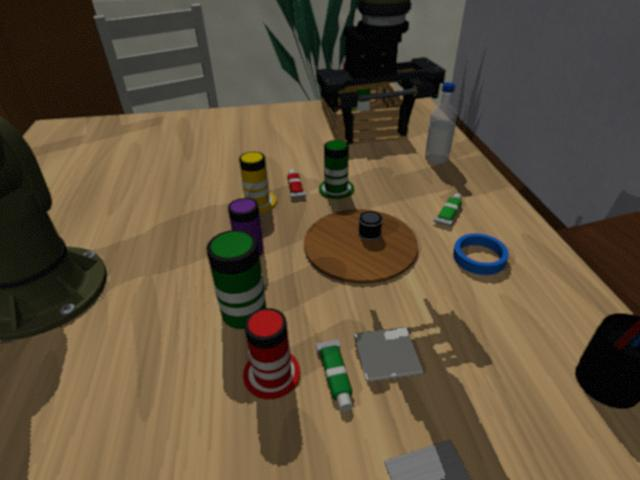

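The side view shows red at (267,325), yellow at (253,165) and green at (336,150), all upright on their own coasters within 2 mm. The tin is untouched on the board at (370,224). I'll take the tin now.

>>> {"name": "step_arm", "arguments": {"targets": [[0.1, 0, -3, 0, 0, 0, 1], [0, 0, -4, 0, 0, 0, 1], [0, 0, -4, 0, 0, 0, 1], [0, 0, -3, 0, 0, 0, 1], [0, 0, -2, 0, 0, 0, 1]]}}

```text
time: 22.17
position: [0.6115, 0.0477, 0.0529]
tool_rot: [-2.084, -2.347, 0.005]
ft_force: [-0.5, 0.1, 0.4]
grip_width: 1.001
grip_force: 0.0
```

>>> {"name": "step_arm", "arguments": {"targets": [[0, 0, -1.5, 0, 0, 0, 1], [0, 0, -1, 0, 0, 0, 1], [0, 0, -1, 0, 0, 0, 1], [0, 0, -0.5, 0, 0, 0, 1], [0, 0, 0, 0, 0, 0, 1]]}}

```text
time: 22.58
position: [0.6138, 0.0473, 0.0163]
tool_rot: [-2.088, -2.347, 0.0]
ft_force: [0.0, -1.0, -0.5]
grip_width: 1.003
grip_force: 0.0
```

>>> {"name": "step_arm", "arguments": {"targets": [[0, 0, 0, 0, 0, 0, 0.3], [0, 0, 0, 0, 0, 0, 0.3], [0, 0, 0, 0, 0, 0, 0.3], [0, 0, 0, 0, 0, 0, 0.3], [0, 0, 0, 0, 0, 0, 0.3]], "force": 15}}

```text
time: 23.0
position: [0.6142, 0.0471, 0.0171]
tool_rot: [2.088, 2.347, 0.001]
ft_force: [-0.5, 0.0, 0.1]
grip_width: 0.705
grip_force: 0.0
```

>>> {"name": "step_arm", "arguments": {"targets": [[0, 0, 0, 0, 0, 0, 0.3], [0, 0, 0, 0, 0, 0, 0.3], [0, 0, 0, 0, 0, 0, 0.3], [0, 0, 0, 0, 0, 0, 0.3], [0, 0, 0, 0, 0, 0, 0.3]]}}

```text
time: 23.42
position: [0.6137, 0.0472, 0.0167]
tool_rot: [2.088, 2.347, -0.0]
ft_force: [-0.9, -0.1, 1.5]
grip_width: 0.528
grip_force: 15.0
```

>>> {"name": "step_arm", "arguments": {"targets": [[0, 0, 1, 0, 0, 0, 0.3], [0, 0, 2.5, 0, 0, 0, 0.3], [0, 0, 2.5, 0, 0, 0, 0.3], [0, 0, 3, 0, 0, 0, 0.3], [0, 0, 3, 0, 0, 0, 0.3]]}}

```text
time: 23.83
position: [0.6133, 0.0474, 0.1379]
tool_rot: [-2.087, -2.347, 0.0]
ft_force: [1.0, -0.8, -1.2]
grip_width: 0.525
grip_force: 15.0
```

>>> {"name": "step_arm", "arguments": {"targets": [[-0.42, -2.84, 0, 0, 0, -7, 0.3], [-0.42, -2.84, 0, 0, 0, -7, 0.3], [-0.42, -2.84, 0, 0, 0, -7, 0.3], [-0.42, -2.84, 0, 0, 0, -7, 0.3], [-0.42, -2.84, 0, 0, 0, -7, 0.3]]}}

```text
time: 24.25
position: [0.5925, -0.0959, 0.1372]
tool_rot: [2.701, 1.603, 0.001]
ft_force: [0.3, 1.0, -1.4]
grip_width: 0.525
grip_force: 15.0
```

>>> {"name": "step_arm", "arguments": {"targets": [[-0.42, -2.84, 0, 0, 0, -7, 0.3], [-0.42, -2.84, 0, 0, 0, -7, 0.3], [-0.42, -2.84, 0, 0, 0, -7, 0.3], [-0.42, -2.84, 0, 0, 0, -7, 0.3], [-0.42, -2.84, 0, 0, 0, -7, 0.3]]}}

```text
time: 24.67
position: [0.5715, -0.2379, 0.1371]
tool_rot: [3.059, 0.717, 0.001]
ft_force: [-0.1, 0.1, -1.7]
grip_width: 0.526
grip_force: 15.0
```

>>> {"name": "step_arm", "arguments": {"targets": [[0, 0, 0, 0, 0, 0, 0.3], [0, 0, 0, 0, 0, 0, 0.3], [0, 0, 0, 0, 0, 0, 0.3], [0, 0, 0, 0, 0, 0, 0.3], [0, 0, 0, 0, 0, 0, 0.3]]}}

```text
time: 25.08
position: [0.5724, -0.2349, 0.1368]
tool_rot: [-3.055, -0.73, -0.001]
ft_force: [1.0, -0.1, -1.4]
grip_width: 0.524
grip_force: 15.0
```

>>> {"name": "step_arm", "arguments": {"targets": [[0, 0, -2, 0, 0, 0, 0.3], [0, 0, -3, 0, 0, 0, 0.3], [0, 0, -3, 0, 0, 0, 0.3], [0, 0, -2, 0, 0, 0, 0.3], [0, 0, -1, 0, 0, 0, 0.3]]}}

```text
time: 25.5
position: [0.57, -0.2349, 0.0234]
tool_rot: [-3.053, -0.728, 0.006]
ft_force: [-0.7, 0.0, -1.1]
grip_width: 0.524
grip_force: 15.0
```

>>> {"name": "step_arm", "arguments": {"targets": [[0, 0, -0.5, 0, 0, 0, 0.3], [0, 0, -0.3, 0, 0, 0, 0.3], [0, 0, -0.2, 0, 0, 0, 0.3], [0, 0, 0, 0, 0, 0, 0.3], [0, 0, 0, 0, 0, 0, 0.3]]}}

```text
time: 25.92
position: [0.5728, -0.2371, 0.0179]
tool_rot: [3.055, 0.725, 0.003]
ft_force: [1.1, -0.6, -1.2]
grip_width: 0.523
grip_force: 15.0
```

>>> {"name": "step_arm", "arguments": {"targets": [[0, 0, -0.1, 0, 0, 0, 0.3], [0, 0, 0, 0, 0, 0, 0.3], [0, 0, 0, 0, 0, 0, 0.3], [0, 0, 0, 0, 0, 0, 0.3], [0, 0, 0, 0, 0, 0, 0.3]]}}

```text
time: 26.33
position: [0.5718, -0.2368, 0.0157]
tool_rot: [3.057, 0.725, 0.0]
ft_force: [0.3, 0.4, -1.8]
grip_width: 0.522
grip_force: 15.0
```

>>> {"name": "step_arm", "arguments": {"targets": [[0, 0, -0.1, 0, 0, 0, 0.3], [0, 0, 0, 0, 0, 0, 0.3], [0, 0, 0, 0, 0, 0, 0.3], [0, 0, 0, 0, 0, 0, 0.3], [0, 0, 0, 0, 0, 0, 0.3]]}}

```text
time: 26.75
position: [0.572, -0.2369, 0.0147]
tool_rot: [3.056, 0.725, 0.0]
ft_force: [1.1, -0.0, -0.1]
grip_width: 0.522
grip_force: 15.0
```

>>> {"name": "step_arm", "arguments": {"targets": [[0, 0, -0.05, 0, 0, 0, 0.3], [0, 0, 0, 0, 0, 0, 0.3], [0, 0, 0, 0, 0, 0, 0.3], [0, 0, 0, 0, 0, 0, 0.3], [0, 0, 0, 0, 0, 0, 0.3]]}}

```text
time: 27.17
position: [0.572, -0.2369, 0.0147]
tool_rot: [3.056, 0.725, 0.0]
ft_force: [-1.9, 0.8, 4.6]
grip_width: 0.526
grip_force: 15.0
```

>>> {"name": "step_arm", "arguments": {"targets": [[0, 0, 0, 0, 0, 0, 1], [0, 0, 0, 0, 0, 0, 1], [0, 0, 0, 0, 0, 0, 1], [0, 0, 0, 0, 0, 0, 1], [0, 0, 0, 0, 0, 0, 1]]}}

```text
time: 27.58
position: [0.5717, -0.2367, 0.0137]
tool_rot: [-3.056, -0.725, 0.0]
ft_force: [0.3, -0.3, -0.1]
grip_width: 0.817
grip_force: 0.0
```

>>> {"name": "step_arm", "arguments": {"targets": [[0, 0, 1, 0, 0, 0, 1], [0, 0, 3, 0, 0, 0, 1], [0, 0, 4, 0, 0, 0, 1], [0, 0, 4, 0, 0, 0, 1], [0, 0, 4, 0, 0, 0, 1]]}}

```text
time: 28.0
position: [0.5716, -0.2364, 0.1765]
tool_rot: [-3.057, -0.726, -0.0]
ft_force: [1.2, -1.4, -0.2]
grip_width: 0.997
grip_force: 0.0
```

>>> {"name": "step_arm", "arguments": {"targets": [[0, 0, 4, 0, 0, 0, 1], [0.05, 3.66, 0, 0, 0, 0, 1], [0.05, 3.66, 0, 0, 0, 0, 1], [0.05, 3.66, 0, 0, 0, 0, 1], [0.05, 3.66, 0, 0, 0, 0, 1]]}}

```text
time: 28.42
position: [0.5738, -0.0888, 0.2154]
tool_rot: [3.056, 0.724, 0.002]
ft_force: [0.8, 0.2, -0.1]
grip_width: 1.003
grip_force: 0.0
```

>>> {"name": "step_arm", "arguments": {"targets": [[0.05, 3.66, 0, 0, 0, 0, 1], [0.05, 3.66, 0, 0, 0, 0, 1], [0.05, 3.66, 0, 0, 0, 0, 1], [0.05, 3.66, 0, 0, 0, 0, 1], [0.05, 3.66, 0, 0, 0, 0, 1]]}}

```text
time: 28.83
position: [0.5761, 0.0944, 0.2151]
tool_rot: [3.056, 0.725, 0.002]
ft_force: [0.6, 0.2, 0.3]
grip_width: 1.003
grip_force: 0.0
```

>>> {"name": "step_arm", "arguments": {"targets": [[0.05, 3.66, 0, 0, 0, 0, 1], [0.05, 3.66, 0, 0, 0, 0, 1], [0.05, 3.66, 0, 0, 0, 0, 1], [0.1, 3.66, 0, 0, 0, 0, 1], [0, 0, 0, 0, 0, 0, 1]]}}

```text
time: 29.25
position: [0.5757, 0.2495, 0.2152]
tool_rot: [-3.046, -0.742, -0.002]
ft_force: [-2.6, 1.0, 0.8]
grip_width: 0.999
grip_force: 0.0
```

>>> {"name": "step_arm", "arguments": {"targets": [[0, 0, 0, 0, 0, 0, 1], [0, 0, 0, 0, 0, 0, 1], [0, 0, 0, 0, 0, 0, 1], [0, 0, 0, 0, 0, 0, 1], [0, 0, 0, 0, 0, 0, 1]]}}

```text
time: 29.67
position: [0.5794, 0.2373, 0.2142]
tool_rot: [3.057, 0.721, 0.0]
ft_force: [0.8, -0.8, -0.2]
grip_width: 1.0
grip_force: 0.0
```

```bash
python3 w.py green .114 w5; python3 - <<'E'
from w import *
p,d=ctrl.get_image("top");K,D,Rc,o=cam(ctrl,"top")
v,u=np.mgrid[0:480,0:640];q=cv2.undistortPoints(np.c_[u.ravel(),v.ravel()].astype(float).reshape(-1,1,2),K,D)[:,0]
P=o+(np.c_[q,np.ones(len(q))]@Rc.T)*d.reshape(-1,1)
s=P[(abs(P[:,2]-.048)<.006)&(np.hypot(P[:,0]-.571,P[:,1]+.237)<.05)]
print(len(s),cv2.minEnclosingCircle(s[:,:2].astype(np.float32)),s.mean(0))
cv2.imwrite("pics/top2.png",p[:,:,::-1])
E
```

```text
pos [0.5794 0.2373 0.2142] q [ 0.15  0.36 -0.74  1.51  0.25  1.37 -1.72]
green 311 229 3369.0 [0.5793 0.2399 0.0447] [579.3 239.9] [43.7 43.8]
green 305 169 1080.5 [0.601  0.2502 0.0586] [600.9 250.3] [54.1 54.7]
green 595 56 2088.0 [0.7484 0.1392 0.0373] [748.2 138.6] [27.4 33.6]
green 579 10 812.0 [0.7667 0.1622 0.0284] [763.2 163. ] [13.4 29. ]
498 ((0.5730303525924683, -0.23588357865810394), 0.023676007986068726) [ 0.57203851 -0.23500789  0.04871195]
```

View pics/top2.png

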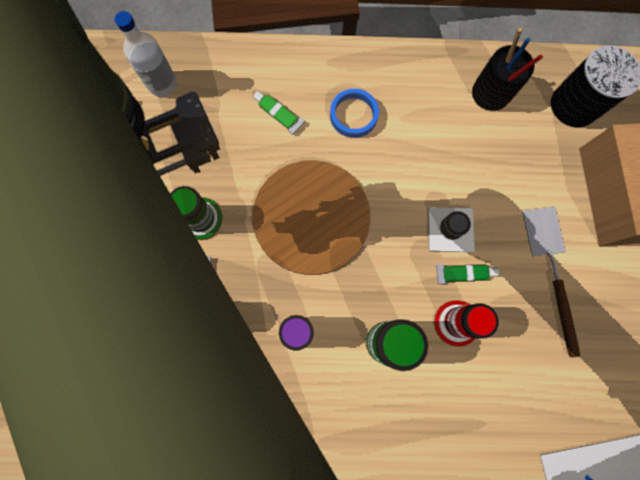

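The top view shows the tin centred on the white tile at (455,224), about 2 mm off its middle. The red and green jars are still on their coasters and the board is empty. Next I'll return the green jar.

>>> {"name": "step_arm", "arguments": {"targets": [[0, 0.2, -3, 0, 0, 0, 1], [0, 0, -3, 0, 0, 0, 1], [0, 0, -3, 0, 0, 0, 1], [0, 0, -3, 0, 0, 0, 1], [0, 0, -1.6, 0, 0, 0, 1]]}}

```text
time: 30.18
position: [0.5771, 0.2394, 0.0744]
tool_rot: [3.056, 0.724, -0.007]
ft_force: [-0.7, 0.1, -0.2]
grip_width: 0.995
grip_force: 0.0
```

>>> {"name": "step_arm", "arguments": {"targets": [[0, 0, 0, 0, 0, 0, 1], [0, 0, 0, 0, 0, 0, 0.3], [0, 0, 0, 0, 0, 0, 0.3], [0, 0, 0, 0, 0, 0, 0.3], [0, 0, 0, 0, 0, 0, 0.3]], "force": 20}}

```text
time: 30.6
position: [0.5799, 0.2416, 0.0799]
tool_rot: [-3.057, -0.725, -0.005]
ft_force: [-0.2, -0.2, 0.6]
grip_width: 0.78
grip_force: 0.0
```

>>> {"name": "step_arm", "arguments": {"targets": [[0, 0, 0, 0, 0, 0, 0.3], [0, 0, 0, 0, 0, 0, 0.3], [0, 0, 0, 0, 0, 0, 0.3], [0, 0, 0, 0, 0, 0, 0.3], [0, 0, 0, 0, 0, 0, 0.3]]}}

```text
time: 31.02
position: [0.5799, 0.2407, 0.0791]
tool_rot: [3.056, 0.724, 0.003]
ft_force: [0.3, -2.5, 5.4]
grip_width: 0.644
grip_force: 20.0
```

>>> {"name": "step_arm", "arguments": {"targets": [[0, 0, 1, 0, 0, 0, 0.3], [0, 0, 3, 0, 0, 0, 0.3], [0, 0, 3, 0, 0, 0, 0.3], [0, 0, 3, 0, 0, 0, 0.3], [0, 0, 3, 0, 0, 0, 0.3]]}}

```text
time: 31.43
position: [0.5774, 0.2413, 0.2085]
tool_rot: [-3.056, -0.727, 0.005]
ft_force: [1.2, -0.5, -3.3]
grip_width: 0.64
grip_force: 20.0
```

>>> {"name": "step_arm", "arguments": {"targets": [[-0.34, -3.37, 0, 0, 0, 0, 0.3], [-0.34, -3.37, 0, 0, 0, 0, 0.3], [-0.34, -3.37, 0, 0, 0, 0, 0.3], [-0.34, -3.37, 0, 0, 0, 0, 0.3], [-0.34, -3.37, 0, 0, 0, 0, 0.3]]}}

```text
time: 31.85
position: [0.5603, 0.0716, 0.2072]
tool_rot: [-3.055, -0.726, 0.003]
ft_force: [0.4, -1.6, -3.3]
grip_width: 0.637
grip_force: 20.0
```

>>> {"name": "step_arm", "arguments": {"targets": [[-0.34, -3.37, 0, 0, 0, 0, 0.3], [-0.34, -3.37, 0, 0, 0, 0, 0.3], [0, 0, 0, 0, 0, 0, 0.3], [0, 0, 0, 0, 0, 0, 0.3], [0, 0, 0, 0, 0, 0, 0.3]]}}

```text
time: 32.27
position: [0.5543, 0.0062, 0.2075]
tool_rot: [-3.055, -0.725, 0.002]
ft_force: [0.1, 0.4, -3.5]
grip_width: 0.637
grip_force: 20.0
```

>>> {"name": "step_arm", "arguments": {"targets": [[0, 0, -3, 0, 0, 0, 0.3], [0, 0, -3, 0, 0, 0, 0.3], [0, 0, -3, 0, 0, 0, 0.3], [0, 0, -2, 0, 0, 0, 0.3], [0, 0, -0.7, 0, 0, 0, 0.3]]}}

```text
time: 32.68
position: [0.5519, 0.0075, 0.0872]
tool_rot: [-3.052, -0.73, 0.01]
ft_force: [-0.1, 0.2, -4.1]
grip_width: 0.643
grip_force: 20.0
```

>>> {"name": "step_arm", "arguments": {"targets": [[0, 0, -0.3, 0, 0, 0, 0.3], [0, 0, -0.2, 0, 0, 0, 0.3], [0, 0, -0.2, 0, 0, 0, 0.3], [0, 0, 0, 0, 0, 0, 0.3], [0, 0, 0, 0, 0, 0, 0.3]]}}

```text
time: 33.1
position: [0.5559, 0.0053, 0.0853]
tool_rot: [3.056, 0.725, 0.003]
ft_force: [-0.1, 0.4, -3.3]
grip_width: 0.638
grip_force: 20.0
```

>>> {"name": "step_arm", "arguments": {"targets": [[0, 0, -0.1, 0, 0, 0, 0.3], [0, 0, 0, 0, 0, 0, 0.3], [0, 0, 0, 0, 0, 0, 0.3], [0, 0, 0, 0, 0, 0, 0.3], [0, 0, 0, 0, 0, 0, 0.3]]}}

```text
time: 33.52
position: [0.5551, 0.005, 0.0832]
tool_rot: [3.057, 0.725, 0.0]
ft_force: [0.2, 1.1, -4.4]
grip_width: 0.642
grip_force: 20.0
```

>>> {"name": "step_arm", "arguments": {"targets": [[0, 0, -0.1, 0, 0, 0, 0.3], [0, 0, 0, 0, 0, 0, 0.3], [0, 0, 0, 0, 0, 0, 0.3], [0, 0, 0, 0, 0, 0, 0.3], [0, 0, 0, 0, 0, 0, 0.3]]}}

```text
time: 33.93
position: [0.5555, 0.0052, 0.083]
tool_rot: [3.056, 0.725, 0.001]
ft_force: [-2.0, 0.3, 5.4]
grip_width: 0.637
grip_force: 20.0
```

>>> {"name": "step_arm", "arguments": {"targets": [[0, 0, -0.05, 0, 0, 0, 0.3], [0, 0, 0, 0, 0, 0, 0.3], [0, 0, 0, 0, 0, 0, 0.3], [0, 0, 0, 0, 0, 0, 0.3], [0, 0, 0, 0, 0, 0, 0.3]]}}

```text
time: 34.35
position: [0.5556, 0.0052, 0.083]
tool_rot: [3.056, 0.725, 0.002]
ft_force: [-3.0, -0.3, 8.2]
grip_width: 0.639
grip_force: 20.0
```

>>> {"name": "step_arm", "arguments": {"targets": [[0, 0, 0, 0, 0, 0, 1], [0, 0, 0, 0, 0, 0, 1], [0, 0, 0, 0, 0, 0, 1], [0, 0, 0, 0, 0, 0, 1], [0, 0, 0, 0, 0, 0, 1]]}}

```text
time: 34.77
position: [0.555, 0.0052, 0.0814]
tool_rot: [-3.057, -0.725, 0.0]
ft_force: [-0.6, 0.1, 0.4]
grip_width: 0.93
grip_force: 0.0
```

>>> {"name": "step_arm", "arguments": {"targets": [[0, 0, 1, 0, 0, 0, 1], [0, 0, 3, 0, 0, 0, 1], [0, 0, 3, 0, 0, 0, 1], [0, 0, 3, 0, 0, 0, 1], [0, 0, 3.5, 0, 0, 0, 1]]}}

```text
time: 35.18
position: [0.5543, 0.0053, 0.2179]
tool_rot: [-3.056, -0.726, 0.002]
ft_force: [0.8, -1.1, 0.1]
grip_width: 0.998
grip_force: 0.0
```

>>> {"name": "step_arm", "arguments": {"targets": [[-1.61, 2.12, 0, 0, 0, 7, 1], [-1.61, 2.12, 0, 0, 0, 7, 1], [-1.61, 2.12, 0, 0, 0, 7, 1], [-1.61, 2.12, 0, 0, 0, 7, 1], [-1.61, 2.12, 0, 0, 0, 7, 1]]}}

```text
time: 35.6
position: [0.4737, 0.1123, 0.2173]
tool_rot: [2.691, 1.619, 0.001]
ft_force: [-0.3, -0.5, -0.1]
grip_width: 1.003
grip_force: 0.0
```

>>> {"name": "step_arm", "arguments": {"targets": [[-1.61, 2.12, 0, 0, 0, 7, 1], [-1.61, 2.12, 0, 0, 0, 7, 1], [-1.61, 2.12, 0, 0, 0, 7, 1], [-1.61, 2.12, 0, 0, 0, 7, 1], [-1.61, 2.12, 0, 0, 0, 7, 1]]}}

```text
time: 36.02
position: [0.3931, 0.2183, 0.2173]
tool_rot: [2.08, 2.353, 0.001]
ft_force: [0.2, 0.5, 0.2]
grip_width: 0.998
grip_force: 0.0
```

>>> {"name": "step_arm", "arguments": {"targets": [[0, 0, 0, 0, 0, 0, 1], [0, 0, 0, 0, 0, 0, 1], [0, 0, 0, 0, 0, 0, 1], [0, 0, 0, 0, 0, 0, 1], [0, 0, 0, 0, 0, 0, 1]]}}

```text
time: 36.43
position: [0.3946, 0.2162, 0.2166]
tool_rot: [-2.091, -2.345, -0.0]
ft_force: [0.2, 0.1, 0.8]
grip_width: 0.996
grip_force: 0.0
```

```bash
python3 w.py yellow .114 w6;python3 t.py top green:.118
```

```text
pos [0.3946 0.2162 0.2166] q [ 0.39 -0.11 -0.87  1.9  -0.09  1.31 -0.34]
yellow 313 228 3286.0 [0.395  0.2178 0.0444] [394.9 217.8] [43.4 43.6]
yellow 316 172 1236.0 [0.393  0.2412 0.0591] [393.1 240.3] [54.6 56.5]
green .118 403 345 1246.5 [ 0.3566 -0.1201  0.0633] [ 356.8 -119.8] [60.8 61.1]
green .118 455 273 280.5 [ 0.4709 -0.2051  0.0382] [ 470.9 -204.8] [25.5 38.9]
green .118 481 272 178.0 [ 0.474  -0.2456  0.0299] [ 473.9 -246. ] [24.4 26.1]
green .118 326 219 545.0 [0.554  0.0034 0.0455] [553.7   3.5] [43.4 43.8]
green .118 200 218 1348.0 [0.5498 0.2084 0.0707] [550.1 208.2] [68.  69.1]
green .118 285 117 245.0 [0.732  0.077  0.0388] [732.2  76.5] [27.3 39. ]
green .118 267 103 153.0 [0.7573 0.1084 0.0306] [757.6 108.7] [24.9 27.8]
```

>>> {"name": "step_arm", "arguments": {"targets": [[0, 0.1, -3, 0, 0, 0, 1], [0, 0, -3, 0, 0, 0, 1], [0, 0, -3, 0, 0, 0, 1], [0, 0, -3, 0, 0, 0, 1], [0, 0, -1.7, 0, 0, 0, 1]]}}

```text
time: 36.95
position: [0.3925, 0.2169, 0.0766]
tool_rot: [-2.088, -2.345, 0.005]
ft_force: [-0.1, -0.8, 0.4]
grip_width: 1.002
grip_force: 0.0
```

>>> {"name": "step_arm", "arguments": {"targets": [[0, 0, 0, 0, 0, 0, 1], [0, 0, 0, 0, 0, 0, 0.3], [0, 0, 0, 0, 0, 0, 0.3], [0, 0, 0, 0, 0, 0, 0.3], [0, 0, 0, 0, 0, 0, 0.3]]}}

```text
time: 37.37
position: [0.3952, 0.2185, 0.081]
tool_rot: [2.087, 2.345, 0.003]
ft_force: [0.5, 0.5, 0.5]
grip_width: 0.779
grip_force: 0.0
```

>>> {"name": "step_arm", "arguments": {"targets": [[0, 0, 0, 0, 0, 0, 0.3], [0, 0, 0, 0, 0, 0, 0.3], [0, 0, 0, 0, 0, 0, 0.3], [0, 0, 0, 0, 0, 0, 0.3], [0, 0, 0, 0, 0, 0, 0.3]]}}

```text
time: 37.78
position: [0.3944, 0.2183, 0.0802]
tool_rot: [2.087, 2.347, 0.001]
ft_force: [-1.8, -1.0, 6.4]
grip_width: 0.643
grip_force: 20.0
```

>>> {"name": "step_arm", "arguments": {"targets": [[0, 0, 1, 0, 0, 0, 0.3], [0, 0, 3, 0, 0, 0, 0.3], [0, 0, 3, 0, 0, 0, 0.3], [0, 0, 3, 0, 0, 0, 0.3], [0, 0, 3, 0, 0, 0, 0.3]]}}

```text
time: 38.2
position: [0.3931, 0.218, 0.2107]
tool_rot: [-2.087, -2.348, 0.001]
ft_force: [0.8, 0.1, -2.9]
grip_width: 0.637
grip_force: 20.0
```

>>> {"name": "step_arm", "arguments": {"targets": [[2.05, -1.6, 0, 0, 0, 0, 0.3], [2.05, -1.6, 0, 0, 0, 0, 0.3], [2.05, -1.6, 0, 0, 0, 0, 0.3], [2.05, -1.6, 0, 0, 0, 0, 0.3], [2.05, -1.6, 0, 0, 0, 0, 0.3]]}}

```text
time: 38.62
position: [0.4968, 0.137, 0.2094]
tool_rot: [-2.088, -2.347, 0.001]
ft_force: [-0.1, 0.2, -3.1]
grip_width: 0.64
grip_force: 20.0
```

>>> {"name": "step_arm", "arguments": {"targets": [[2.05, -1.6, 0, 0, 0, 0, 0.3], [2.05, -1.6, 0, 0, 0, 0, 0.3], [2.05, -1.6, 0, 0, 0, 0, 0.3], [0, 0, 0, 0, 0, 0, 0.3], [0, 0, 0, 0, 0, 0, 0.3]]}}

```text
time: 39.03
position: [0.5581, 0.0884, 0.2086]
tool_rot: [-2.09, -2.342, 0.001]
ft_force: [-0.5, 1.0, -2.8]
grip_width: 0.641
grip_force: 20.0
```

>>> {"name": "step_arm", "arguments": {"targets": [[0, 0, -3, 0, 0, 0, 0.3], [0, 0, -3, 0, 0, 0, 0.3], [0, 0, -3, 0, 0, 0, 0.3], [0, 0, -2, 0, 0, 0, 0.3], [0, 0, -0.7, 0, 0, 0, 0.3]]}}

```text
time: 39.45
position: [0.5542, 0.0904, 0.089]
tool_rot: [-2.083, -2.345, 0.008]
ft_force: [-0.6, 0.6, -3.1]
grip_width: 0.639
grip_force: 20.0
```

>>> {"name": "step_arm", "arguments": {"targets": [[0, 0, -0.3, 0, 0, 0, 0.3], [0, 0, -0.2, 0, 0, 0, 0.3], [0, 0, -0.2, 0, 0, 0, 0.3], [0, 0, 0, 0, 0, 0, 0.3], [0, 0, 0, 0, 0, 0, 0.3]]}}

```text
time: 39.87
position: [0.5588, 0.0903, 0.0868]
tool_rot: [2.087, 2.346, 0.002]
ft_force: [0.4, 0.8, -3.1]
grip_width: 0.642
grip_force: 20.0
```

>>> {"name": "step_arm", "arguments": {"targets": [[0, 0, -0.1, 0, 0, 0, 0.3], [0, 0, 0, 0, 0, 0, 0.3], [0, 0, 0, 0, 0, 0, 0.3], [0, 0, 0, 0, 0, 0, 0.3], [0, 0, 0, 0, 0, 0, 0.3]]}}

```text
time: 40.28
position: [0.5581, 0.0902, 0.0847]
tool_rot: [2.088, 2.347, 0.0]
ft_force: [0.3, 0.6, -3.9]
grip_width: 0.636
grip_force: 20.0
```

>>> {"name": "step_arm", "arguments": {"targets": [[0, 0, -0.1, 0, 0, 0, 0.3], [0, 0, 0, 0, 0, 0, 0.3], [0, 0, 0, 0, 0, 0, 0.3], [0, 0, 0, 0, 0, 0, 0.3], [0, 0, 0, 0, 0, 0, 0.3]]}}

```text
time: 40.7
position: [0.5582, 0.0902, 0.0843]
tool_rot: [2.088, 2.347, 0.0]
ft_force: [-2.9, -1.3, 5.2]
grip_width: 0.642
grip_force: 20.0
```

>>> {"name": "step_arm", "arguments": {"targets": [[0, 0, -0.05, 0, 0, 0, 0.3], [0, 0, 0, 0, 0, 0, 0.3], [0, 0, 0, 0, 0, 0, 0.3], [0, 0, 0, 0, 0, 0, 0.3], [0, 0, 0, 0, 0, 0, 0.3]]}}

```text
time: 41.12
position: [0.5582, 0.0903, 0.0843]
tool_rot: [2.087, 2.347, -0.0]
ft_force: [-4.3, -0.2, 9.2]
grip_width: 0.639
grip_force: 20.0
```

>>> {"name": "step_arm", "arguments": {"targets": [[0, 0, 0, 0, 0, 0, 1], [0, 0, 0, 0, 0, 0, 1], [0, 0, 0, 0, 0, 0, 1], [0, 0, 0, 0, 0, 0, 1], [0, 0, 0, 0, 0, 0, 1]]}}

```text
time: 41.53
position: [0.5581, 0.0901, 0.0829]
tool_rot: [2.088, 2.347, 0.0]
ft_force: [0.5, -0.1, -0.4]
grip_width: 0.928
grip_force: 0.0
```

>>> {"name": "step_arm", "arguments": {"targets": [[0, 0, 1, 0, 0, 0, 1], [0, 0, 3, 0, 0, 0, 1], [0, 0, 3, 0, 0, 0, 1], [0, 0, 3, 0, 0, 0, 1], [0, 0, 3.5, 0, 0, 0, 1]]}}

```text
time: 41.95
position: [0.5573, 0.0902, 0.2194]
tool_rot: [-2.087, -2.347, 0.001]
ft_force: [0.0, -1.1, 0.3]
grip_width: 1.0
grip_force: 0.0
```

>>> {"name": "step_arm", "arguments": {"targets": [[-1.6, -3.35, 0, 0, 0, 0, 1], [-1.6, -3.35, 0, 0, 0, 0, 1], [-1.6, -3.35, 0, 0, 0, 0, 1], [-1.6, -3.35, 0, 0, 0, 0, 1], [-1.6, -3.35, 0, 0, 0, 0, 1]]}}

```text
time: 42.37
position: [0.4773, -0.0786, 0.2191]
tool_rot: [2.086, 2.347, 0.001]
ft_force: [-0.0, -0.8, -0.2]
grip_width: 1.0
grip_force: 0.0
```

>>> {"name": "step_arm", "arguments": {"targets": [[-1.6, -3.35, 0, 0, 0, 0, 1], [-1.6, -3.35, 0, 0, 0, 0, 1], [-1.6, -3.35, 0, 0, 0, 0, 1], [-1.6, -3.35, 0, 0, 0, 0, 1], [-1.6, -3.35, 0, 0, 0, 0, 1]]}}

```text
time: 42.78
position: [0.3973, -0.2462, 0.2192]
tool_rot: [2.086, 2.346, -0.0]
ft_force: [0.4, -0.0, 0.1]
grip_width: 0.998
grip_force: 0.0
```

>>> {"name": "step_arm", "arguments": {"targets": [[0, 0, 0, 0, 0, 0, 1], [0, 0, 0, 0, 0, 0, 1], [0, 0, 0, 0, 0, 0, 1], [0, 0, 0, 0, 0, 0, 1], [0, 0, 0, 0, 0, 0, 1]]}}

```text
time: 43.2
position: [0.3989, -0.2435, 0.2183]
tool_rot: [2.084, 2.35, 0.0]
ft_force: [-0.2, -0.7, 0.9]
grip_width: 0.997
grip_force: 0.0
```

```bash
python3 w.py red .114 w7;python3 t.py top yellow:.118
```

```text
pos [ 0.3989 -0.2435  0.2183] q [ 0.95 -0.05 -0.44  1.88 -0.02  1.31  0.64]
red 312 229 3268.0 [ 0.3987 -0.2438  0.0445] [ 398.7 -243.8] [43.7 43.8]
red 311 173 1255.0 [ 0.3953 -0.219   0.0589] [ 395.3 -219.6] [54.7 55.5]
yellow .118 204 316 1595.0 [0.3921 0.19   0.0717] [392.1 190.1] [69.9 69.9]
yellow .118 273 215 521.5 [0.5582 0.0892 0.0446] [558.   89.2] [42.6 42.9]
```

>>> {"name": "step_arm", "arguments": {"targets": [[0, 0, -3, 0, 0, 0, 1], [0, 0, -3, 0, 0, 0, 1], [0, 0, -3, 0, 0, 0, 1], [0, 0, -3, 0, 0, 0, 1], [0, 0, -1.8, 0, 0, 0, 1]]}}

```text
time: 43.72
position: [0.3968, -0.2433, 0.0772]
tool_rot: [-2.084, -2.346, 0.0]
ft_force: [-1.1, 0.5, -0.7]
grip_width: 1.001
grip_force: 0.0
```

>>> {"name": "step_arm", "arguments": {"targets": [[0, 0, 0, 0, 0, 0, 1], [0, 0, 0, 0, 0, 0, 0.3], [0, 0, 0, 0, 0, 0, 0.3], [0, 0, 0, 0, 0, 0, 0.3], [0, 0, 0, 0, 0, 0, 0.3]]}}

```text
time: 44.13
position: [0.3992, -0.2456, 0.0817]
tool_rot: [2.086, 2.345, 0.0]
ft_force: [0.3, -0.7, -0.3]
grip_width: 0.78
grip_force: 0.0
```

>>> {"name": "step_arm", "arguments": {"targets": [[0, 0, 0, 0, 0, 0, 0.3], [0, 0, 0, 0, 0, 0, 0.3], [0, 0, 0, 0, 0, 0, 0.3], [0, 0, 0, 0, 0, 0, 0.3], [0, 0, 0, 0, 0, 0, 0.3]]}}

```text
time: 44.55
position: [0.3984, -0.2453, 0.0809]
tool_rot: [2.087, 2.346, -0.0]
ft_force: [-1.1, -0.2, 6.0]
grip_width: 0.636
grip_force: 20.0
```

>>> {"name": "step_arm", "arguments": {"targets": [[0, 0, 1, 0, 0, 0, 0.3], [0, 0, 3, 0, 0, 0, 0.3], [0, 0, 3, 0, 0, 0, 0.3], [0, 0, 3, 0, 0, 0, 0.3], [0, 0, 3, 0, 0, 0, 0.3]]}}

```text
time: 44.97
position: [0.3973, -0.2442, 0.2111]
tool_rot: [-2.087, -2.347, -0.0]
ft_force: [0.9, -1.6, -3.5]
grip_width: 0.641
grip_force: 20.0
```

>>> {"name": "step_arm", "arguments": {"targets": [[1.99, 1.89, 0, 0, 0, -6, 0.3], [1.99, 1.89, 0, 0, 0, -6, 0.3], [1.99, 1.89, 0, 0, 0, -6, 0.3], [1.99, 1.89, 0, 0, 0, -6, 0.3], [1.99, 1.89, 0, 0, 0, -6, 0.3]]}}

```text
time: 45.38
position: [0.4977, -0.1493, 0.21]
tool_rot: [-2.629, -1.719, 0.001]
ft_force: [0.9, 0.1, -2.8]
grip_width: 0.637
grip_force: 20.0
```

>>> {"name": "step_arm", "arguments": {"targets": [[1.99, 1.89, 0, 0, 0, -6, 0.3], [1.99, 1.89, 0, 0, 0, -6, 0.3], [1.99, 1.89, 0, 0, 0, -6, 0.3], [1.99, 1.89, 0, 0, 0, -6, 0.3], [1.99, 1.89, 0, 0, 0, -6, 0.3]]}}

```text
time: 45.8
position: [0.5972, -0.055, 0.2095]
tool_rot: [-2.984, -0.98, 0.002]
ft_force: [0.5, -0.5, -2.0]
grip_width: 0.642
grip_force: 20.0
```

>>> {"name": "step_arm", "arguments": {"targets": [[1.99, 1.89, 0, 0, 0, -6, 0.3], [1.99, 1.89, 0, 0, 0, -6, 0.3], [0, 0, 0, 0, 0, 0, 0.3], [0, 0, 0, 0, 0, 0, 0.3], [0, 0, 0, 0, 0, 0, 0.3]]}}

```text
time: 46.22
position: [0.6361, -0.0185, 0.2093]
tool_rot: [3.069, 0.673, -0.003]
ft_force: [0.3, -1.6, -2.3]
grip_width: 0.64
grip_force: 20.0
```

>>> {"name": "step_arm", "arguments": {"targets": [[0, 0, 0, 0, 0, 0, 0.3], [0, 0, 0, 0, 0, 0, 0.3], [0, 0, 0, 0, 0, 0, 0.3], [0, 0, 0, 0, 0, 0, 0.3], [0, 0, 0, 0, 0, 0, 0.3]]}}

```text
time: 46.63
position: [0.6366, -0.0187, 0.2103]
tool_rot: [3.069, 0.671, 0.0]
ft_force: [-0.5, -0.2, -2.4]
grip_width: 0.639
grip_force: 20.0
```

>>> {"name": "step_arm", "arguments": {"targets": [[0, 0.1, -3, 0, 0, 0, 0.3], [0, 0, -3, 0, 0, 0, 0.3], [0, 0, -3, 0, 0, 0, 0.3], [0, 0, -2, 0, 0, 0, 0.3], [0, 0, -0.7, 0, 0, 0, 0.3]]}}

```text
time: 47.05
position: [0.634, -0.0176, 0.0891]
tool_rot: [-3.067, -0.671, 0.01]
ft_force: [-0.2, 0.0, -2.7]
grip_width: 0.639
grip_force: 20.0
```

>>> {"name": "step_arm", "arguments": {"targets": [[0, 0, -0.3, 0, 0, 0, 0.3], [0, 0, -0.2, 0, 0, 0, 0.3], [0, 0, -0.2, 0, 0, 0, 0.3], [0, 0, 0, 0, 0, 0, 0.3], [0, 0, 0, 0, 0, 0, 0.3]]}}

```text
time: 47.47
position: [0.6377, -0.017, 0.0875]
tool_rot: [3.068, 0.672, 0.003]
ft_force: [0.2, 0.3, -2.5]
grip_width: 0.637
grip_force: 20.0
```

>>> {"name": "step_arm", "arguments": {"targets": [[0, 0, -0.1, 0, 0, 0, 0.3], [0, 0, 0, 0, 0, 0, 0.3], [0, 0, 0, 0, 0, 0, 0.3], [0, 0, 0, 0, 0, 0, 0.3], [0, 0, 0, 0, 0, 0, 0.3]]}}

```text
time: 47.88
position: [0.637, -0.0171, 0.0854]
tool_rot: [3.069, 0.672, 0.001]
ft_force: [0.8, -0.0, -1.7]
grip_width: 0.636
grip_force: 20.0
```

>>> {"name": "step_arm", "arguments": {"targets": [[0, 0, -0.1, 0, 0, 0, 0.3], [0, 0, 0, 0, 0, 0, 0.3], [0, 0, 0, 0, 0, 0, 0.3], [0, 0, 0, 0, 0, 0, 0.3], [0, 0, 0, 0, 0, 0, 0.3]]}}

```text
time: 48.3
position: [0.6376, -0.0167, 0.0851]
tool_rot: [3.069, 0.672, 0.003]
ft_force: [0.7, 1.7, 4.6]
grip_width: 0.639
grip_force: 20.0
```

Contact with the board. I'll release, lift, and move clear to the right.

>>> {"name": "step_arm", "arguments": {"targets": [[0, 0, 0, 0, 0, 0, 1], [0, 0, 0, 0, 0, 0, 1], [0, 0, 0, 0, 0, 0, 1], [0, 0, 0, 0, 0, 0, 1], [0, 0, 0, 0, 0, 0, 1]]}}

```text
time: 48.72
position: [0.6364, -0.0174, 0.0835]
tool_rot: [-3.069, -0.671, 0.002]
ft_force: [-0.1, -0.5, -0.4]
grip_width: 0.927
grip_force: 0.0
```

>>> {"name": "step_arm", "arguments": {"targets": [[0, 0, 1, 0, 0, 0, 1], [0, 0, 3, 0, 0, 0, 1], [0, 0, 3, 0, 0, 0, 1], [0, 0, 3, 0, 0, 0, 1], [0, 0, 3.5, 0, 0, 0, 1]]}}

```text
time: 49.13
position: [0.6361, -0.017, 0.2202]
tool_rot: [-3.069, -0.672, 0.002]
ft_force: [-0.3, -0.9, -0.4]
grip_width: 1.001
grip_force: 0.0
```

>>> {"name": "step_arm", "arguments": {"targets": [[-2.2, -3, 0, 0, 0, 0, 1], [-2.2, -3, 0, 0, 0, 0, 1], [-2.2, -3, 0, 0, 0, 0, 1], [-2.2, -3, 0, 0, 0, 0, 1], [-2.2, -3, 0, 0, 0, 0, 1]]}}

```text
time: 49.55
position: [0.5257, -0.1682, 0.22]
tool_rot: [3.068, 0.672, 0.001]
ft_force: [1.1, 0.0, -0.3]
grip_width: 1.002
grip_force: 0.0
```

>>> {"name": "step_arm", "arguments": {"targets": [[-2.2, -3, 0, 0, 0, 0, 1], [-2.2, -3, 0, 0, 0, 0, 1], [-2.2, -3, 0, 0, 0, 0, 1], [-2.2, -3, 0, 0, 0, 0, 1], [-2.2, -3, 0, 0, 0, 0, 1]]}}

```text
time: 49.97
position: [0.4157, -0.3183, 0.2202]
tool_rot: [3.067, 0.672, 0.001]
ft_force: [1.9, -0.6, -0.4]
grip_width: 0.999
grip_force: 0.0
```

>>> {"name": "step_arm", "arguments": {"targets": [[-2.2, -3, 0, 0, 0, 0, 1], [-2.2, -3, 0, 0, 0, 0, 1], [-2.2, -3, 0, 0, 0, 0, 1], [-2.2, -3, 0, 0, 0, 0, 1], [-2.2, -3, 0, 0, 0, 0, 1]]}}

```text
time: 50.38
position: [0.3057, -0.4683, 0.2202]
tool_rot: [3.068, 0.672, 0.001]
ft_force: [1.0, -1.1, 0.6]
grip_width: 1.002
grip_force: 0.0
```

>>> {"name": "step_arm", "arguments": {"targets": [[0, 0, 0, 0, 0, 0, 1], [0, 0, 0, 0, 0, 0, 1], [0, 0, 0, 0, 0, 0, 1], [0, 0, 0, 0, 0, 0, 1], [0, 0, 0, 0, 0, 0, 1]]}}

```text
time: 50.8
position: [0.3083, -0.4658, 0.2194]
tool_rot: [3.068, 0.676, 0.001]
ft_force: [0.2, -0.6, 0.2]
grip_width: 0.997
grip_force: 0.0
```

```bash
python3 t.py top red:.118 yellow:.118 green:.118; python3 t.py side red:.118 yellow:.118 green:.118 | head -20; python3 -c "
from bench import ctrl
s=ctrl.get_state();print(s['position'],s['qd'],s['ft_force'])"
```

```text
red .118 458 317 196.5 [ 0.3943 -0.2061  0.0373] [ 400.8 -206.8] [19.8 39.7]
red .118 459 312 198.5 [ 0.3933 -0.205   0.0717] [ 393.5 -205.6] [64.5 66.8]
red .118 191 266 273.0 [0.4706 0.217  0.037 ] [470.6 216.5] [25.8 37.1]
red .118 166 266 186.5 [0.4696 0.256  0.0307] [469.8 256.3] [25.1 26.5]
red .118 338 170 494.0 [ 0.6389 -0.0157  0.0449] [639.  -15.7] [42.6 43.4]
yellow .118 204 317 1592.0 [0.3921 0.19   0.0717] [392.1 190.1] [69.7 70. ]
yellow .118 273 215 515.5 [0.5582 0.0892 0.0441] [558.1  89.2] [42.3 42.7]
green .118 403 345 1280.5 [ 0.3573 -0.1201  0.0633] [ 357.3 -120.1] [61.4 62. ]
green .118 455 273 282.0 [ 0.4714 -0.2047  0.0383] [ 471.1 -204.7] [25.7 39.1]
green .118 481 272 178.0 [ 0.474  -0.2456  0.0299] [ 473.9 -246. ] [24.4 26.1]
green .118 326 219 531.5 [0.5538 0.0035 0.0448] [553.7   3.4] [42.9 43.2]
green .118 200 218 1342.5 [0.5499 0.2085 0.0705] [550.1 208.4] [68.  68.8]
green .118 285 117 249.0 [0.7321 0.0766 0.0388] [732.1  76.4] [27.3 39.6]
green .118 267 103 151.5 [0.7564 0.1092 0.0327] [757.5 108.9] [24.6 28.8]
red .118 278 371 248.5 [ 0.4032 -0.3237  0.0342] [ 408.8 -324. ] [17.8 35.6]
red .118 284 379 300.0 [ 0.4017 -0.3245  0.0661] [ 402.2 -324.2] [60.  61.9]
red .118 395 205 259.0 [ 0.6393 -0.0168  0.045 ] [639.  -16.5] [41.6 43.2]
yellow .118 339 179 194.0 [0.5584 0.0881 0.0442] [558.5  88.2] [41.2 42.9]
green .118 339 384 325.5 [ 0.4762 -0.3533  0.0303] [ 475.9 -352.8] [24.9 26.6]
green .118 331 357 331.0 [ 0.4726 -0.315   0.034 ] [ 473.3 -315.1] [24.8 31.3]
green .118 231 244 809.5 [ 0.3551 -0.0768  0.0667] [354.5 -76.9] [63.8 64.5]
green .118 447 213 132.0 [ 0.7169 -0.0556  0.0357] [717.7 -56. ] [24.9 35.3]
green .118 345 203 260.0 [0.5542 0.0027 0.0458] [554.    2.8] [42.7 43.4]
[ 0.30788226 -0.46611015  0.21929256] [ 0.0028263   0.00314358  0.00780612  0.00065939  0.00185836  0.00081114
 -0.00080421] [-0.58127207 -0.39948319 -0.76407745]
```

View pics/top_last.png

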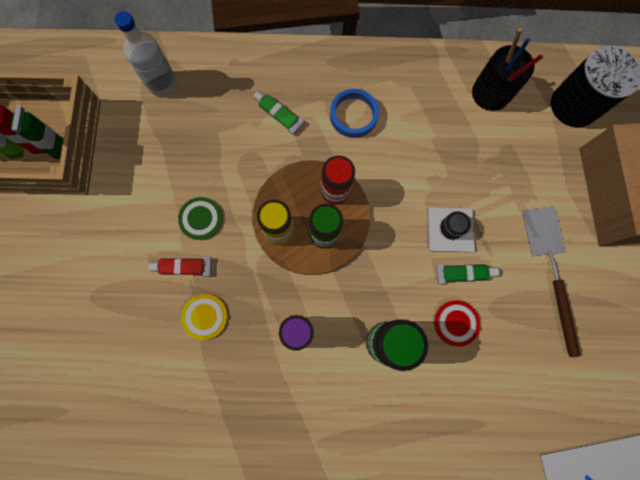

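The final top view shows red (338,170), yellow (273,215) and green (326,219) back on the board within 3 mm of where they started. The tin is on the tile at (456,225) and the arm is clear, so I'm handing in.

```bash
python3 -c "
from bench import ctrl
print(ctrl.close_job())"
```

```text
the job is handed in; nothing more can be done
None
```

The job is handed in at about 51 s (the judge gave no verdict): by the cameras the jars are back within about 3 mm of their starting spots, and the tin stands about 2 mm off the middle of the white tile.

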